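# Fetch the yoghurt tub from behind the jars and weigh it

## Robot

A 6-joint arm with a two-finger parallel gripper is mounted at the origin on the work surface. World frame = base frame: x ahead of the robot, y to its left, z up, the work surface at z = 0. Lengths are in mm, angles in rad, forces in N, time in s.
With the tool pointing down it reaches from about 350 to 775 mm from the base axis. Payload 7.3 kg.
Tool frame: the origin (TCP) lies between the finger pads; the fingertips stand 14 mm ahead of it and the grasp point (between the pads) lies 5 mm behind it; z points along the fingers, y is the line along which they close (so a half turn about z gives the same grasp; the last joint's range is limited). The gripper opens to 92 mm and grips with 3 to 60 N. Pads are 19 mm wide; open, the fingers measure 130 mm over their backs; the gripper's body (75 mm by 190 mm) begins 47 mm behind the grasp point.
Start: joints at [1.06, 0.342, 1.524, -0, 1.275, -0.146], TCP at [187.286, 490.477, 240.741] pointing down, gripper open.
Joint ranges: [-2.53, 2.53], [-0.77, 2.02], [0.04, 2.7], [-1, 4.14], [0.28, 2.66], [-3.11, 3.11]. Speed limits (rad/s): [2.57, 2.57, 3.14, 3.14, 3.14, 3.14].

## Interface

Orientations are given as [roll, pitch, yaw] about the fixed x, y, z axes, in that order (R = Rz(yaw) Ry(pitch) Rx(roll)).
In Python, from plant import get_obs, cams, close_job gives the robot as it stands. The module is installed in compiled form; this text tells all that it offers.
- The arm moves only by the shell command python3 -m creep 'ROWS'. ROWS is JSON, a list of rows, each an object of numbers: "hand": the opening, from 0 (shut) to 1 (fully open); "tx", "ty", "tz": the shift along the tool's x, y, z in m; "spin": the turn about the tool's z in degrees. In form: [{"hand": .., "tx": .., "ty": .., "tz": .., "spin": ..}, ...]. A call has 1 to 5 rows; each row shifts and turns the commanded pose from where the row before left it, along the tool's axes as they then stand; what a row does not reach is not made up. A row lasts 1/8 s, in which the tool goes at most 62.5 mm and 10.7 degrees, less where a joint would pass 70% of its speed; a pose out of reach is approached as far as the arm can. A call is refused whole if a number of a shift passes 0.0625 or a number of a turn 10.7, either way. A call with a gripper value outside its range is refused whole. The fingers move at their own pace and stop on an object; the grip force is fixed at half the most. Time passes only in rows, so rows that do not move let the fingers close. It gives the time, the measured TCP pose, the force, the opening and the grip force at its end, in the units of the state.
- get_obs(): the state, without advancing time (a new reading comes with each control period).
- cams.capture(name): name is "scene" or "side" or "wrist"; returns a dict with "color" (480x640x3 uint8, red, green, blue), "K" (3x3 intrinsics, pixels), "R" (3x3) and "t" (3): a world point X has camera coordinates R X + t. Camera axes: x right, y down, z forward; pixel columns grow to the right and rows downward; lengths in mm; the calibration is good to about 2 mm. A picture is of the moment at which its call begins. There is no depth.
- close_job(): hands the job in; it is judged then, once.
The state is a dict: "time": time; "joint_positions": joint angles; "dq": joint speeds; "tau": joint torques, N m; "tool_pos": TCP position; "tcp_rot": TCP orientation; "contact_force": force on the tool from outside, world axes, zero at the start; "moment": the same for the moment, N m; "grip_width": finger opening in mm; "finger_force": force on a finger pad.
Only numpy, scipy, OpenCV 4.12 (cv2) and the standard library are available. Lean on these libraries where they do the work, as an engineer would, in place of code of your own. Each camera call takes 0.05 s, during which the arm holds its last target. There are 200 camera calls.

## Task

The yoghurt tub at the back of the pantry organiser has to go on the kitchen scale: clear what stands in its way, the spice carrier, the glass jar and the square tin, onto the chopping board, then stand the tub upright in the middle of the scale's round plate. After that put the carrier, the jar and the tin back in the organiser exactly where each of them stood, turned as they were. Set everything down without dropping it, and do not disturb the mixing bowl, the mug and the salt cellar.

Things in the scene. Friction and masses are not known exactly. Their poses are not given: they have to be found in the camera images.
- organiser: Plywood pantry organiser, fixed: a tray 200 mm deep (x) by 240 mm wide (y), floor 8 mm thick, with a back wall (+x) and two side walls 9 mm thick, tops 62 mm above the worktop, no front wall; the open front (-x) faces the robot. Origin: centre of the underside. Carrier along its front, jar and tin side by side behind it, tub between them against the back wall. Positions below are in its frame.
- carrier_handle (a point): Loose wooden spice carrier, 0.5 kg, 62 mm (x) by 180 mm (y), 135 mm high; three shakers sit fixed in it, tops 76 mm up. This point: centre of its carrying bar, 128 mm above its underside; the bar (grip it here) runs along y, 160 mm long, 14 mm thick (x), 16 mm high. z up. Starts about x -54, y 0 in the organiser, its back 13 mm from the jar and 17 mm from the tin.
- jar_center (a point): Loose round glass jar, pale contents, cardboard-coloured band, gold-coloured metal screw lid, 0.35 kg, diameter 66 mm (lid 62), 90 mm high. This point: on its axis, 45 mm above its underside. z up. Starts about x +23 and y +68 or -68 (tin on the other side), about 10 mm from side wall and tub, 35 mm clear behind: gripped front to back once the carrier is gone.
- tin_center (a point): Loose square tin of dark steel, 0.25 kg, 58 by 58 mm (sides along x and y), 94 mm high plus a round lid 44 mm wide, 104 mm in all. This point: on its axis, 52 mm above its underside. z up. Starts about x +23 and y -68 or +68 (jar on the other side), 14 mm from side wall, 10 mm from tub, 39 mm clear behind: gripped front to back once the carrier is gone.
- tub_center (a point): Loose white yoghurt tub with silvery foil lid, 0.18 kg, round, 67 mm high, diameter 54 mm at the foot, 60 mm at the top, rim 62 mm. This point: on its axis, 33.5 mm above its underside. z up. Starts about x +53, y 0 in the organiser, 8 mm from the back wall, between jar and tin: gripped left to right once these are gone.
- board: Wooden chopping board lying on the worktop, fixed, empty: 260 mm (x) by 240 mm (y), 18 mm thick. Origin: centre of its underside, so its top is 18 mm above it. It lies to one side of the organiser, left or right; the scale lies on the other side.
- scale_plate (a point): Flat black kitchen scale, fixed, 210 mm (x) by 160 mm (y), with a round steel plate 132 mm in diameter and a small display in front of it (-x). This point is the centre of the plate's top, 28 mm above the worktop.
- bowl: Loose empty steel mixing bowl, 150 mm in diameter at the rim, 62 mm high, behind and to the right of the organiser, seen from the robot. Origin: centre of its underside. Not to be disturbed.
- mug: Loose white mug, 80 mm in diameter and 90 mm high, with a handle on its +y side, behind and to the left of the organiser, seen from the robot. Origin: centre of its underside. Not to be disturbed.
- salt: Loose white salt cellar with a steel cap, 44 mm in diameter and 75 mm high, just in front of the organiser, on the robot's side. Origin: centre of its underside. Not to be disturbed.

How it is judged:
By the outcome, as a careful person would: the job done as asked, in the order asked, and still so for the second after the job is handed in, with the robot touching nothing.
It also fails if it takes over 141 s, if anything falls off the work surface, if the arm or the gripper's body presses on something with over 40 N, if the wrist force passes 120 N, or if a joint passes its speed limit or range.

## Working session

There is one attempt and no reset: what is moved stays moved. The work goes in short steps, Python scripts to look and compute and a shell command to move; the robot and the scene stay as the last step left them, time stands still between calls to the robot, and variables do not carry over. Pictures are saved under pics/ and viewed, at most 14 in all, crops included, and the job is handed in when it is done.

```bash
mkdir -p pics
python3 - <<'E'
from plant import get_obs,cams
import cv2
o=get_obs();print(o)
for n in("scene","side","wrist"):
    c=cams.capture(n);cv2.imwrite(f"pics/{n}0.png",c["color"][:,:,::-1])
    print(n,c["K"].tolist(),c["R"].round(4).tolist(),c["t"].round(1).tolist(), (-c["R"].T@c["t"]).round(0))
E
```

```text
{'time': 0.0, 'joint_positions': array([ 1.06001250e+00,  3.42720881e-01,  1.52504475e+00, -2.71068690e-06,
        1.27540677e+00, -1.46013815e-01]), 'dq': array([-0.00128972, -0.00032941,  0.00208057, -0.00046123,  0.00027951,
        0.00178106]), 'tau': array([ 1.15997234e-03, -4.31248677e+01, -2.44226342e+01,  7.18008773e-02,
        5.61328093e-02, -1.44677829e-04]), 'tool_pos': array([187.07399648, 490.1092371 , 240.03623239]), 'tcp_rot': array([-3.14002934e+00, -2.27281115e-04,  2.77682325e+00]), 'contact_force': array([ 0.09851458, -0.23425171,  0.15843412]), 'moment': array([ 0.00987417, -0.02012077, -0.03845393]), 'finger_force': 0.0, 'grip_width': 91.54790553347932}
scene [[565.948002952325, 0.0, 324.5599681111679], [0.0, 565.948002952325, 232.01687870250038], [0.0, 0.0, 1.0]] [[-0.3, 0.9537, -0.0211], [0.4957, 0.137, -0.8576], [-0.815, -0.2678, -0.5139]] [188.4, -173.5, 1639.9] [1479.  283.  698.]
side [[483.3035531641126, 0.0, 316.4930262480904], [0.0, 483.3035531641126, 243.22391215932382], [0.0, 0.0, 1.0]] [[0.6892, -0.7245, 0.0037], [-0.4315, -0.4146, -0.8012], [0.582, 0.5506, -0.5984]] [-393.8, 328.0, 814.8] [ -61. -598.  752.]
wrist [[343.69580937337895, 0.0, 319.9256405869164], [0.0, 343.69580937337895, 235.95519710799903], [0.0, 0.0, 1.0]] [[0.3578, 0.9338, -0.0003], [0.9051, -0.3467, 0.2462], [0.2298, -0.0884, -0.9692]] [-524.5, -29.0, 389.7] [124. 514. 385.]
```

View pics/scene0.png

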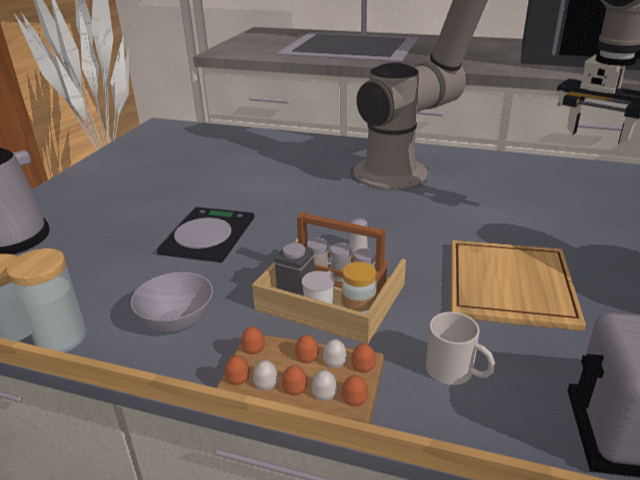

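View pics/side0.png

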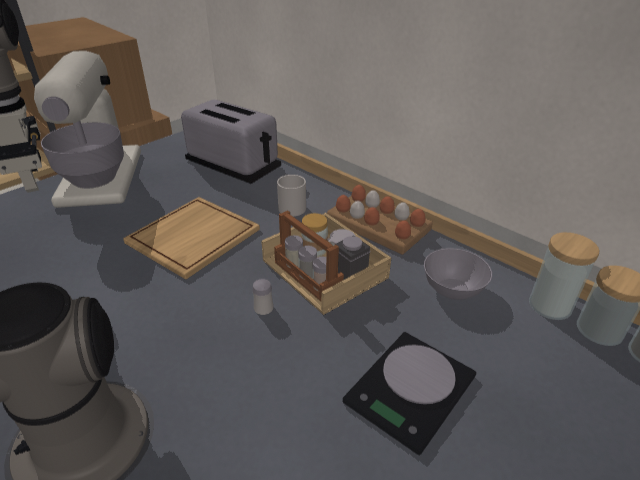

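The scene view shows the organiser at about (330,290), with the jar (gold lid, 360,272) on +y and the tin (293,255) on -y. The board is on +y at (515,282) and the scale on -y, with its plate at (203,233). The side view agrees: board (193,235), scale plate (419,374), salt (262,297), bar (283,215)-(335,262).

```bash
cat > h.py <<'E'
import numpy as np,cv2
from plant import get_obs,cams
def cast(c,uv,z):
    C=-c["R"].T@c["t"]; d=c["R"].T@np.linalg.inv(c["K"])@np.array([uv[0],uv[1],1.])
    return (C+d*(z-C[2])/d[2])[:2].round(1)
def tri(c1,p1,c2,p2):
    P=[c["K"]@np.c_[c["R"],c["t"]] for c in(c1,c2)]
    X=cv2.triangulatePoints(P[0],P[1],np.float64(p1),np.float64(p2)).ravel();return (X[:3]/X[3]).round(1)
def proj(c,X):
    p=c["K"]@(c["R"]@np.array(X,float)+c["t"]);return (p[:2]/p[2]).round(0)
E
python3 - <<'E'
from h import *
s=cams.capture("scene");d=cams.capture("side")
print("plate",cast(s,(203,233),28),cast(d,(419,374),28),tri(s,(203,233),d,(419,374)))
print("board scene",[cast(s,p,18) for p in((452,241),(569,248),(583,322),(449,304))])
print("board side",[cast(d,p,18) for p in((126,236),(198,199),(260,230),(186,268))])
print("bar ends",tri(s,(301,219),d,(333,259)),tri(s,(382,234),d,(284,217)))
print("org back corners scene z62",cast(s,(255,288),62),cast(s,(368,319),62),"front",cast(s,(404,263),62))
print("jar lid",tri(s,(360,271),d,(315,222)),"tin lid",tri(s,(293,250),d,(351,241)))
print("salt",tri(s,(359,222),d,(262,285)),cast(d,(263,308),0))
print("mug",cast(s,(452,323),90),cast(d,(291,181),90),"bowl",cast(s,(173,291),62),cast(d,(458,268),62))
E
```

```text
plate [ 495.9 -336.2] [ 482.2 -344.8] [ 486.7 -342.3   21.7]
board scene [array([361.7, 218.3]), array([322.8, 467.2]), array([579.4, 478.5]), array([593. , 239.2])]
board side [array([334.2, 453.6]), array([570.1, 471. ]), array([591.6, 224.6]), array([367. , 232.7])]
bar ends [533.2 -79.7 123.6] [562.  97. 133.]
org back corners scene z62 [ 701.3 -113. ] [730.7 112.8] front [542.9 140.7]
jar lid [638.8  72.8  93.2] tin lid [624.1 -60.1 109.3]
salt [417.4  15.   66.9] [415.6  14.5]
mug [735.6 254.6] [741.9 260. ] bowl [ 752.3 -258.2] [ 761.8 -255.1]
```

Organiser: centre about (601,1), yaw about -8°. Board: centre about (465,347). Scale plate: about (487,-342). Sizes agree. Next I move above the organiser for a close look.

```bash
python3 -m creep '[{"spin":9.6,"tz":-0.01},{"spin":9.6,"tz":-0.02},{"spin":9.6},{"spin":9.6},{"spin":9.6}]'
python3 -m creep '[{"spin":9.6},{"spin":9.6},{"spin":9.6},{"tx":-0.03,"ty":0.03},{"tx":-0.03,"ty":0.03,"tz":-0.01}]'
python3 -m creep '[{"tx":-0.034,"ty":0.036,"tz":-0.01},{"tx":-0.034,"ty":0.036,"tz":-0.01},{"tx":-0.034,"ty":0.036,"tz":-0.01},{"tx":-0.034,"ty":0.036,"tz":-0.01},{"tx":-0.034,"ty":0.036,"tz":-0.01}]'
python3 -m creep '[{"tx":-0.034,"ty":0.037},{"tx":-0.034,"ty":0.037},{"tx":-0.034,"ty":0.037},{"tx":-0.034,"ty":0.037},{"tx":-0.034,"ty":0.037}]'
python3 -m creep '[{"tx":-0.02,"ty":0.023},{"tx":-0.018,"ty":0.02},{},{}]'
python3 - <<'E'
from h import *
w=cams.capture("wrist");cv2.imwrite("pics/w1.png",w["color"][:,:,::-1]);print(get_obs()["tool_pos"],get_obs()["tcp_rot"],get_obs()["joint_positions"])
E
```

```text
[187.22386818 490.37051307 240.49959119] [-3.14113880e+00 -7.60097671e-05  2.77680435e+00] [ 1.05999980e+00  3.42274841e-01  1.52438087e+00  9.58535487e-06
  1.27539703e+00 -1.46011034e-01]invalid input at $[0]: expected keys hand, tx, ty, tz, spin
invalid input at $[0]: expected keys hand, tx, ty, tz, spin
invalid input at $[0]: expected keys hand, tx, ty, tz, spin
invalid input at $[0]: expected keys hand, tx, ty, tz, spin
invalid input at $[0]: expected keys hand, tx, ty, tz, spin
```

View pics/w1.png

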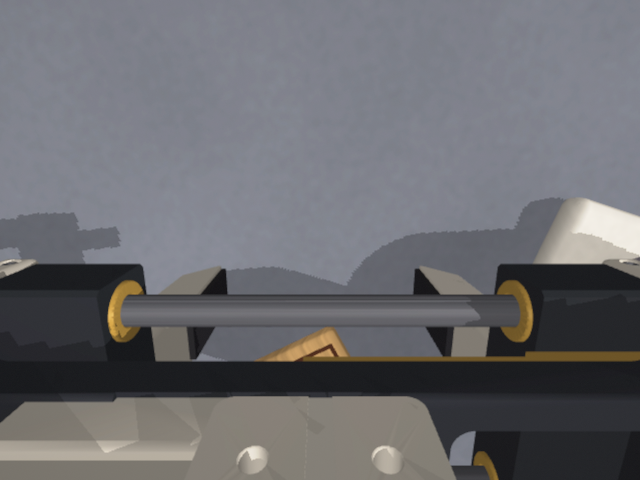

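The wrist view shows that the gripper hides image rows below about 260, so I'll park with the camera straight above the organiser. Every row also needs all five keys.

```bash
python3 -m creep '[{"hand":1,"tx":0,"ty":0,"tz":-0.01,"spin":9.6},{"hand":1,"tx":0,"ty":0,"tz":-0.01,"spin":9.6},{"hand":1,"tx":0,"ty":0,"tz":-0.01,"spin":9.6},{"hand":1,"tx":0,"ty":0,"tz":-0.01,"spin":9.6},{"hand":1,"tx":0,"ty":0,"tz":-0.01,"spin":9.6}]'
python3 -m creep '[{"hand":1,"tx":0,"ty":0,"tz":-0.01,"spin":9.6},{"hand":1,"tx":0,"ty":0,"tz":-0.01,"spin":9.6},{"hand":1,"tx":0,"ty":0,"tz":-0.01,"spin":9.6},{"hand":1,"tx":-0.02,"ty":0.02,"tz":-0.01,"spin":0},{"hand":1,"tx":-0.03,"ty":0.03,"tz":-0.01,"spin":0}]'
python3 -m creep '[{"hand":1,"tx":-0.034,"ty":0.033,"tz":-0.005,"spin":0},{"hand":1,"tx":-0.034,"ty":0.033,"tz":-0.005,"spin":0},{"hand":1,"tx":-0.034,"ty":0.033,"tz":-0.005,"spin":0},{"hand":1,"tx":-0.034,"ty":0.033,"tz":-0.005,"spin":0},{"hand":1,"tx":-0.034,"ty":0.033,"tz":0,"spin":0}]'
python3 -m creep '[{"hand":1,"tx":-0.034,"ty":0.033,"tz":0,"spin":0},{"hand":1,"tx":-0.034,"ty":0.033,"tz":0,"spin":0},{"hand":1,"tx":-0.034,"ty":0.033,"tz":0,"spin":0},{"hand":1,"tx":-0.034,"ty":0.033,"tz":0,"spin":0},{"hand":1,"tx":-0.034,"ty":0.033,"tz":0,"spin":0}]'
python3 -m creep '[{"hand":1,"tx":-0.034,"ty":0.033,"tz":0,"spin":0},{"hand":1,"tx":-0.034,"ty":0.033,"tz":0,"spin":0},{"hand":1,"tx":-0.034,"ty":0.033,"tz":0,"spin":0},{"hand":1,"tx":0,"ty":0,"tz":0,"spin":0},{"hand":1,"tx":0,"ty":0,"tz":0,"spin":0}]'
python3 - <<'E'
from h import *
w=cams.capture("wrist");cv2.imwrite("pics/w2.png",w["color"][:,:,::-1]);print(get_obs()["tool_pos"],get_obs()["tcp_rot"],get_obs()["joint_positions"])
E
```

```text
time: 0.92
tool_pos: [187.2, 490.4, 291.0]
tcp_rot: [-3.141, 0.0, 1.934]
contact_force: [0.4, 0.2, 0.0]
grip_width: 91.9
finger_force: 0.0
time: 1.55
tool_pos: [230.1, 434.0, 340.8]
tcp_rot: [-3.141, 0.0, 1.438]
contact_force: [0.2, 0.8, 0.4]
grip_width: 91.7
finger_force: 0.0
time: 2.17
tool_pos: [371.7, 242.3, 361.2]
tcp_rot: [3.141, -0.001, 1.436]
contact_force: [0.6, 1.0, 0.7]
grip_width: 91.8
finger_force: 0.0
time: 2.8
tool_pos: [512.3, 51.7, 360.7]
tcp_rot: [3.141, -0.0, 1.436]
contact_force: [0.5, 0.4, 0.2]
grip_width: 91.5
finger_force: 0.0
time: 3.42
tool_pos: [595.7, -61.0, 360.4]
tcp_rot: [-3.141, -0.001, 1.436]
contact_force: [-0.4, -0.7, -0.4]
grip_width: 92.1
finger_force: 0.0
[595.63822657 -60.51920249 360.81111676] [-3.14138214e+00 -4.04335299e-04  1.43701478e+00] [-2.29409980e-01  4.31794173e-01  1.06353377e+00  3.83485939e-04
  1.64651287e+00 -9.55995119e-02]
```

View pics/w2.png

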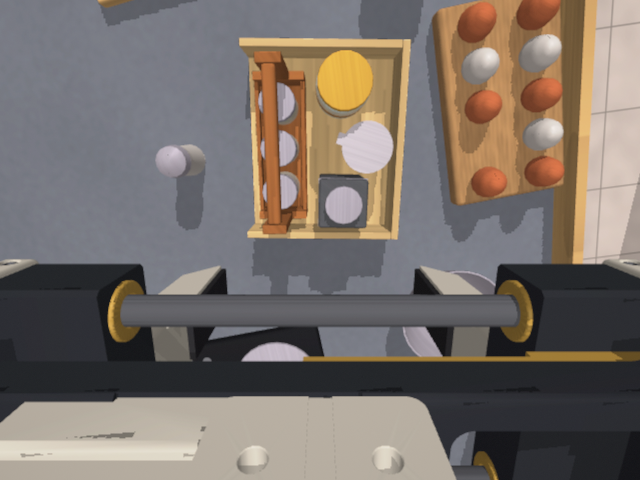

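The wrist view shows the organiser from above, with outer wall tops at (241,41), (410,41), (397,239) and (249,238). The bar runs (266,55)-(276,230). Lids are at (345,80) for the jar, (344,205) for the tin and (368,148) for the tub. I'll refine these with masks.

Run:
```python
from h import *
w=cams.capture("wrist");im=w["color"];hsv=cv2.cvtColor(im,cv2.COLOR_RGB2HSV)
for p in[(270,140),(345,80),(368,148),(344,205),(284,102),(247,140),(330,120),(405,150),(320,235)]:print(p,im[p[1],p[0]],hsv[p[1],p[0]])
def blob(m,box,name,z):
    x0,y0,x1,y1=box;k=np.zeros(m.shape,np.uint8);k[y0:y1,x0:x1]=m[y0:y1,x0:x1]*255
    k=cv2.morphologyEx(k,cv2.MORPH_OPEN,np.ones((3,3)))
    c=max(cv2.findContours(k,0,1)[0],key=cv2.contourArea)
    (u,v),r=cv2.minEnclosingCircle(c);e=cv2.fitEllipse(c)
    print(name,"circ",np.round((u,v,r),1),"ell",np.round(e[0],1),np.round(e[1],1),"->",cast(w,e[0],z),"dia",r*2/ w["K"][0,0]*( (-w["R"].T@w["t"])[2]-z))
H,S,V=[hsv[:,:,i].astype(int) for i in range(3)]
blob((S>150)&(H>15)&(V>150),(300,40,390,125),"jar",98)
blob((S<60)&(V>130),(325,115,398,178),"tub",75)
blob((S<60)&(V>120),(315,178,372,232),"tin",112)
# bar edges along rows
m=(H<14)&(S>120)
for v in range(70,225,25):
    xs=np.where(m[v,240:310])[0]+240;print(v,xs.min(),xs.max(),[int(im[v,x,0]) for x in range(255,285)])
for z,ps in((62,[(241,41),(410,41),(397,239),(249,238)]),(143,[(266,53),(276,231)])):print([cast(w,p,z) for p in ps])
```

```text
(270, 140) [178 109  60] [ 12 169 178]
(345, 80) [232 181  75] [ 20 173 232]
(368, 148) [216 206 213] [159  12 216]
(344, 205) [186 177 187] [147  14 187]
(284, 102) [174 165 176] [145  16 176]
(247, 140) [121 124 132] [112  21 132]
(330, 120) [174 143 100] [ 17 108 174]
(405, 150) [118 122 129] [109  22 129]
(320, 235) [179 150 102] [ 19 110 179]
jar circ [344.7  80.2  30.1] ell [344.8  80.3] [54.4 59.6] -> [639.9  73.8] dia 71.43573075347814
tub circ [364.3 146.2  28.8] ell [366.  146.6] [51.6 54.3] -> [6.588e+02 3.000e-01] dia 72.09139609490697
tin circ [343.2 204.8  19. ] ell [343.3 204.9] [36.6 37.2] -> [621.4 -60.5] dia 43.51941225485793
70 261 286 [185, 189, 189, 185, 171, 137, 137, 163, 180, 185, 184, 182, 183, 183, 181, 178, 175, 168, 157, 137, 107, 88, 86, 86, 84, 83, 83, 82, 81, 79]
95 255 304 [165, 170, 171, 129, 152, 186, 163, 143, 162, 182, 186, 185, 184, 183, 183, 182, 179, 175, 167, 157, 135, 104, 118, 144, 151, 148, 149, 153, 154, 149]
120 257 305 [221, 189, 170, 170, 139, 96, 106, 125, 130, 149, 174, 184, 185, 182, 181, 182, 182, 178, 174, 167, 157, 134, 103, 115, 135, 135, 126, 132, 127, 106]
145 258 305 [232, 232, 204, 168, 171, 151, 166, 186, 183, 154, 155, 178, 183, 183, 179, 178, 178, 178, 176, 171, 164, 154, 129, 100, 158, 191, 189, 187, 189, 193]
170 259 306 [233, 233, 234, 210, 174, 171, 145, 100, 94, 121, 121, 147, 175, 181, 179, 174, 173, 174, 175, 177, 182, 176, 162, 131, 97, 117, 132, 131, 132, 131]
195 261 306 [223, 227, 231, 235, 218, 178, 170, 164, 172, 186, 186, 149, 144, 169, 176, 174, 169, 167, 167, 169, 173, 180, 174, 160, 127, 109, 161, 190, 187, 185]
220 267 290 [198, 221, 219, 219, 222, 228, 235, 219, 191, 189, 189, 169, 131, 138, 161, 167, 167, 162, 165, 173, 180, 182, 181, 171, 157, 123, 102, 119, 128, 128]
[array([528.4, 138.1]), array([723.2, 111.7]), array([ 689.2, -124.1]), array([493.8, -96.2])]
[array([563.8, 100.4]), array([544.3, -73.9])]
```

Run:
```python
from h import *
w=cams.capture("wrist");g=cv2.cvtColor(w["color"],cv2.COLOR_RGB2HSV).astype(int)
o=get_obs();P=o["tool_pos"];y=o["tcp_rot"][2];tx=np.array([np.cos(y),np.sin(y)]);ty=np.array([np.sin(y),-np.cos(y)])
p=np.array([cast(w,(268.3,70),143),cast(w,(271.3,145),143),cast(w,(275.2,220),143)]);print(p,np.degrees(np.arctan2(*(p[0]-p[2]))))
for n,q in(("bar",(554.5,13.2)),("jar",(639.9,73.8)),("tin",(621.4,-60.5)),("tub",(660,-1))):
    d=np.array(q)-P[:2];print(n,d@tx,d@ty)
print(np.degrees(y))
# tin top edge square z=102 (94+8)
m=((g[:,:,2]<95)&(g[:,:,1]<90)).astype(np.uint8);k=np.zeros_like(m);k[165:238,312:380]=m[165:238,312:380]
c=max(cv2.findContours(k,0,1)[0],key=cv2.contourArea);print(cv2.minAreaRect(c),cv2.boundingRect(c))
print(cast(w,(321,183),102),cast(w,(367,183),102))
```

```text
[[563.4  85.6]
 [554.4  15.8]
 [545.5 -61.7]] 6.928651075764716
bar 67.29981262891934 -50.47093341618768
jar 138.69967747218047 26.12919256519723
tin 3.1324217330613573 25.620103806458708
tub 67.22971329678668 55.980393893919796
82.37195142677623
((342.9999694824219, 203.49998474121094), (47.99999237060547, 46.99999237060547), 0.0) (319, 180, 49, 48)
[599.2 -33. ] [652.3 -40.2]
```

```bash
python3 -m creep '[{"hand":0.4,"tx":0.022,"ty":-0.017,"tz":0.02,"spin":0},{"hand":0.4,"tx":0.022,"ty":-0.017,"tz":0.03,"spin":0},{"hand":0.4,"tx":0.0223,"ty":-0.0165,"tz":0.04,"spin":0},{"hand":0.4,"tx":0,"ty":0,"tz":0.04,"spin":0},{"hand":0.4,"tx":0,"ty":0,"tz":0.03,"spin":0}]'
python3 -m creep '[{"hand":0.4,"tx":0,"ty":0,"tz":0.03,"spin":0},{"hand":0.4,"tx":0,"ty":0,"tz":0.0298,"spin":0},{"hand":0.4,"tx":0,"ty":0,"tz":0.01,"spin":0},{"hand":0.4,"tx":0,"ty":0,"tz":0,"spin":0},{"hand":0.4,"tx":0,"ty":0,"tz":0,"spin":0}]'
python3 - <<'E'
from h import *
w=cams.capture("side");cv2.imwrite("pics/s1.png",cv2.resize(w["color"][150:350,180:450,::-1],None,fx=2.5,fy=2.5))
E
```

```text
time: 4.2
tool_pos: [553.9, 12.6, 200.0]
tcp_rot: [3.142, -0.0, 1.439]
contact_force: [0.3, -0.3, -0.3]
grip_width: 46.7
finger_force: 0.0
time: 4.82
tool_pos: [555.6, 11.3, 132.3]
tcp_rot: [3.139, -0.0, 1.437]
contact_force: [0.8, -0.1, 0.1]
grip_width: 37.0
finger_force: 0.0
```

View pics/s1.png

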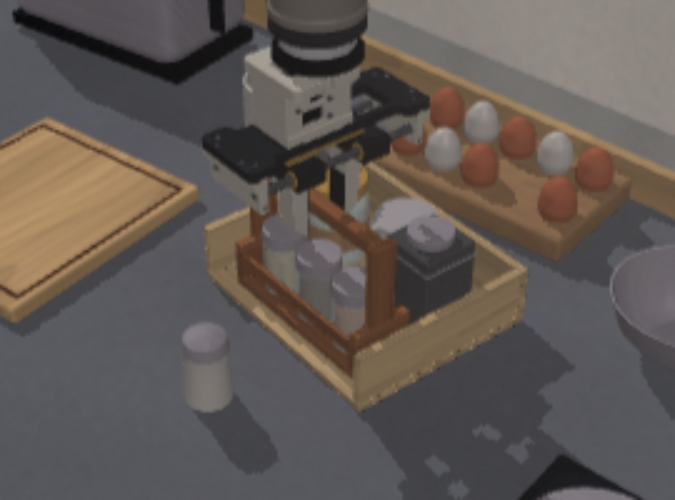

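The side crop shows the fingers straddling the bar near its middle, around (315,205) in the crop. I'll close and lift.

```bash
python3 -m creep '[{"hand":0,"tx":0,"ty":0,"tz":0,"spin":0},{"hand":0,"tx":0,"ty":0,"tz":0,"spin":0},{"hand":0,"tx":0,"ty":0,"tz":0,"spin":0},{"hand":0,"tx":0,"ty":0,"tz":0,"spin":0},{"hand":0,"tx":0,"ty":0,"tz":0,"spin":0}]'
```

```text
time: 5.5
tool_pos: [554.9, 11.2, 131.1]
tcp_rot: [3.142, -0.0, 1.437]
contact_force: [-1.4, 1.1, 3.0]
grip_width: 13.7
finger_force: 30.0
```

```bash
python3 -m creep '[{"hand":0,"tx":0,"ty":0,"tz":-0.005,"spin":0},{"hand":0,"tx":0,"ty":0,"tz":-0.015,"spin":0},{"hand":0,"tx":0,"ty":0,"tz":-0.025,"spin":0},{"hand":0,"tx":0,"ty":0,"tz":-0.025,"spin":0},{"hand":0,"tx":0,"ty":0,"tz":-0.01,"spin":0}]'
python3 -m creep '[{"hand":0,"tx":0.015,"ty":0,"tz":0,"spin":0},{"hand":0,"tx":0.035,"ty":-0.005,"tz":0,"spin":0},{"hand":0,"tx":0.035,"ty":-0.005,"tz":0,"spin":0},{"hand":0,"tx":0.035,"ty":-0.005,"tz":0,"spin":0},{"hand":0,"tx":0.035,"ty":-0.005,"tz":0,"spin":0}]'
python3 -m creep '[{"hand":0,"tx":0.035,"ty":-0.008,"tz":0,"spin":0},{"hand":0,"tx":0.035,"ty":-0.008,"tz":0,"spin":0},{"hand":0,"tx":0.035,"ty":-0.008,"tz":0,"spin":0},{"hand":0,"tx":0.035,"ty":-0.005,"tz":0,"spin":0},{"hand":0,"tx":0.03,"ty":-0.005,"tz":0,"spin":0}]'
python3 -m creep '[{"hand":0,"tx":0.01,"ty":0,"tz":0,"spin":0},{"hand":0,"tx":0,"ty":0,"tz":0.02,"spin":0},{"hand":0,"tx":0,"ty":0,"tz":0.02,"spin":0},{"hand":0,"tx":0,"ty":0,"tz":0.01,"spin":0},{"hand":0,"tx":0,"ty":0,"tz":0,"spin":0}]'
python3 - <<'E'
from h import *
for n in("side","scene"):
    w=cams.capture(n);globals()[n]=w["color"][:,:,::-1]
cv2.imwrite("pics/s2.png",np.hstack([side[120:370,60:400],scene[150:400,280:620]]))
E
```

```text
time: 6.12
tool_pos: [555.5, 11.2, 212.9]
tcp_rot: [3.139, -0.0, 1.436]
contact_force: [0.1, -0.3, -6.0]
grip_width: 13.6
finger_force: 30.0
time: 6.75
tool_pos: [554.9, 169.6, 209.4]
tcp_rot: [-3.139, 0.0, 1.437]
contact_force: [0.2, 0.1, -4.5]
grip_width: 14.0
finger_force: 30.0
time: 7.38
tool_pos: [543.6, 342.7, 209.1]
tcp_rot: [-3.139, 0.001, 1.437]
contact_force: [-0.1, -0.4, -4.7]
grip_width: 13.7
finger_force: 30.0
time: 8.0
tool_pos: [545.8, 350.1, 159.8]
tcp_rot: [-3.14, 0.001, 1.436]
contact_force: [0.6, 1.0, -6.0]
grip_width: 13.3
finger_force: 30.0
```

View pics/s2.png

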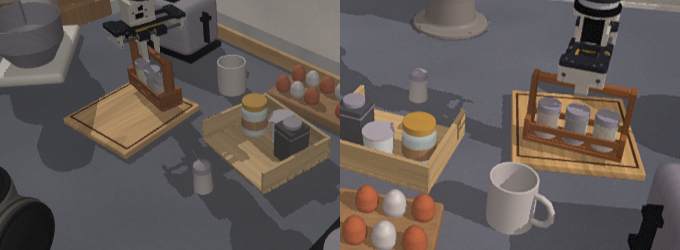

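Both views show the carrier upright above the back half of the board. I'll lower it.

```bash
python3 -m creep '[{"hand":0,"tx":0,"ty":0,"tz":0.01,"spin":0},{"hand":0,"tx":0,"ty":0,"tz":0.005,"spin":0},{"hand":0,"tx":0,"ty":0,"tz":0.002,"spin":0},{"hand":0,"tx":0,"ty":0,"tz":0.001,"spin":0},{"hand":0,"tx":0,"ty":0,"tz":0,"spin":0}]'
python3 -m creep '[{"hand":0,"tx":0,"ty":0,"tz":0.0005,"spin":0},{"hand":0,"tx":0,"ty":0,"tz":0.0005,"spin":0},{"hand":0,"tx":0,"ty":0,"tz":0,"spin":0}]'
```

```text
time: 8.72
tool_pos: [546.3, 350.5, 143.1]
tcp_rot: [3.141, -0.0, 1.436]
contact_force: [-0.1, -0.6, -5.7]
grip_width: 13.4
finger_force: 30.0
time: 9.1
tool_pos: [546.3, 350.4, 142.0]
tcp_rot: [3.142, -0.0, 1.436]
contact_force: [-0.5, -0.3, -4.8]
grip_width: 14.0
finger_force: 30.0
```

```bash
python3 -m creep '[{"hand":0,"tx":0,"ty":0,"tz":0.0005,"spin":0},{"hand":0,"tx":0,"ty":0,"tz":0.0005,"spin":0},{"hand":0,"tx":0,"ty":0,"tz":0.0,"spin":0},{"hand":0,"tx":0,"ty":0,"tz":0,"spin":0}]'
python3 -m creep '[{"hand":0,"tx":0,"ty":0,"tz":0.0005,"spin":0},{"hand":0,"tx":0,"ty":0,"tz":0.0,"spin":0},{"hand":0,"tx":0,"ty":0,"tz":0,"spin":0}]'
```

```text
time: 9.6
tool_pos: [546.3, 350.4, 141.1]
tcp_rot: [3.141, -0.0, 1.436]
contact_force: [-0.8, -0.8, -2.3]
grip_width: 13.6
finger_force: 30.0
time: 9.98
tool_pos: [546.4, 350.4, 141.2]
tcp_rot: [3.141, -0.0, 1.436]
contact_force: [-2.3, -2.6, 4.4]
grip_width: 13.7
finger_force: 30.0
```

Carrier is down on the board (placed at 546.3, 350.4, 141.1). Releasing and moving over the jar.

```bash
python3 -m creep '[{"hand":0.35,"tx":0,"ty":0,"tz":0,"spin":0},{"hand":0.35,"tx":0,"ty":0,"tz":0,"spin":0},{"hand":0.35,"tx":0,"ty":0,"tz":0,"spin":0},{"hand":0.35,"tx":0,"ty":0,"tz":-0.02,"spin":0},{"hand":0.35,"tx":0,"ty":0,"tz":-0.03,"spin":0}]'
python3 -m creep '[{"hand":0.87,"tx":0,"ty":0,"tz":-0.03,"spin":0},{"hand":0.87,"tx":-0.02,"ty":0.01,"tz":0,"spin":0},{"hand":0.87,"tx":-0.03,"ty":0.015,"tz":0,"spin":0},{"hand":0.87,"tx":-0.03,"ty":0.015,"tz":0,"spin":0},{"hand":0.87,"tx":-0.03,"ty":0.015,"tz":0,"spin":0}]'
python3 -m creep '[{"hand":0.87,"tx":-0.03,"ty":0.015,"tz":0,"spin":0},{"hand":0.87,"tx":-0.03,"ty":0.015,"tz":0,"spin":0},{"hand":0.87,"tx":-0.03,"ty":0.015,"tz":0,"spin":0},{"hand":0.87,"tx":-0.03,"ty":0.015,"tz":0,"spin":0},{"hand":0.87,"tx":-0.0316,"ty":0.0148,"tz":0,"spin":0}]'
python3 -m creep '[{"hand":0.87,"tx":0,"ty":0,"tz":0.03,"spin":0},{"hand":0.87,"tx":0,"ty":0,"tz":0.04,"spin":0},{"hand":0.87,"tx":0,"ty":0,"tz":0.025,"spin":0},{"hand":0.87,"tx":0,"ty":0,"tz":0,"spin":0},{"hand":0.87,"tx":0,"ty":0,"tz":0,"spin":0}]'
python3 - <<'E'
from h import *
for n in("side","scene"):
    w=cams.capture(n);globals()[n]=w["color"][:,:,::-1]
cv2.imwrite("pics/s3.png",cv2.resize(np.hstack([side[140:340,160:410],scene[150:350,280:600]]),None,fx=1.4,fy=1.4))
E
```

```text
time: 10.6
tool_pos: [545.8, 350.2, 189.8]
tcp_rot: [-3.14, 0.001, 1.436]
contact_force: [0.3, -0.0, 0.2]
grip_width: 32.5
finger_force: 0.0
time: 11.22
tool_pos: [586.0, 231.8, 218.9]
tcp_rot: [-3.14, 0.001, 1.436]
contact_force: [0.3, 0.3, 0.2]
grip_width: 76.8
finger_force: 0.0
time: 11.85
tool_pos: [639.6, 71.5, 218.8]
tcp_rot: [-3.139, 0.001, 1.436]
contact_force: [0.0, 0.5, 0.5]
grip_width: 79.9
finger_force: 0.0
time: 12.48
tool_pos: [640.2, 73.2, 126.0]
tcp_rot: [3.141, -0.0, 1.436]
contact_force: [0.3, -0.3, 0.5]
grip_width: 79.9
finger_force: 0.0
```

View pics/s3.png

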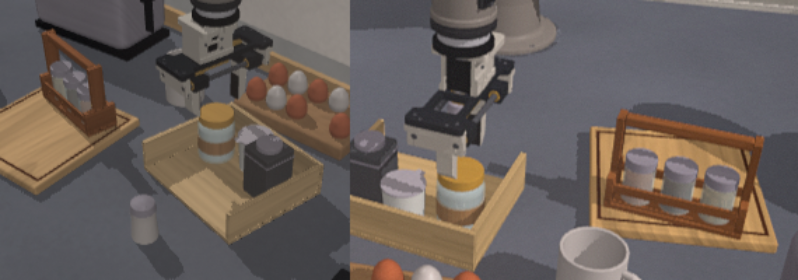

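The views show the carrier standing upright on the board and the gripper centred above the jar. Descending and gripping.

```bash
python3 -m creep '[{"hand":0.87,"tx":0,"ty":0,"tz":0.015,"spin":0},{"hand":0.87,"tx":0,"ty":0,"tz":0.01,"spin":0},{"hand":0.87,"tx":0,"ty":0,"tz":0.01,"spin":0},{"hand":0.87,"tx":0,"ty":0,"tz":0,"spin":0}]'
python3 -m creep '[{"hand":0.87,"tx":0,"ty":0,"tz":0.015,"spin":0},{"hand":0.87,"tx":0,"ty":0,"tz":0.011,"spin":0},{"hand":0.87,"tx":0,"ty":0,"tz":0.005,"spin":0},{"hand":0.87,"tx":0,"ty":0,"tz":0,"spin":0},{"hand":0.87,"tx":0,"ty":0,"tz":0,"spin":0}]'
python3 -m creep '[{"hand":0,"tx":0,"ty":0,"tz":0,"spin":0},{"hand":0,"tx":0,"ty":0,"tz":0,"spin":0},{"hand":0,"tx":0,"ty":0,"tz":0,"spin":0},{"hand":0,"tx":0,"ty":0,"tz":0,"spin":0}]'
```

```text
time: 13.08
tool_pos: [639.1, 73.8, 89.1]
tcp_rot: [-3.139, 0.0, 1.436]
contact_force: [0.6, 0.1, 0.2]
grip_width: 80.1
finger_force: 0.0
time: 13.7
tool_pos: [640.1, 73.8, 59.8]
tcp_rot: [3.141, -0.0, 1.436]
contact_force: [0.4, 0.2, 0.7]
grip_width: 80.0
finger_force: 0.0
time: 14.2
tool_pos: [640.3, 73.8, 59.9]
tcp_rot: [3.14, -0.0, 1.436]
contact_force: [2.0, -0.2, 0.7]
grip_width: 65.1
finger_force: 30.0
```

```bash
python3 -m creep '[{"hand":0,"tx":0,"ty":0,"tz":-0.01,"spin":0},{"hand":0,"tx":0,"ty":0,"tz":-0.025,"spin":0},{"hand":0,"tx":0,"ty":0,"tz":-0.03,"spin":0},{"hand":0,"tx":0,"ty":0,"tz":-0.025,"spin":0},{"hand":0,"tx":0,"ty":0,"tz":-0.01,"spin":0}]'
python3 -m creep '[{"hand":0,"tx":0.003,"ty":-0.02,"tz":0,"spin":0},{"hand":0,"tx":0.003,"ty":-0.04,"tz":0,"spin":0},{"hand":0,"tx":0.004,"ty":-0.045,"tz":0,"spin":0},{"hand":0,"tx":0.0043,"ty":-0.045,"tz":0,"spin":0},{"hand":0,"tx":0.0045,"ty":-0.0344,"tz":0,"spin":0}]'
python3 -m creep '[{"hand":0,"tx":0.02,"ty":-0.02,"tz":0,"spin":0},{"hand":0,"tx":0.04,"ty":-0.0127,"tz":0,"spin":0},{"hand":0,"tx":0.045,"ty":-0.0127,"tz":0,"spin":0},{"hand":0,"tx":0.045,"ty":-0.0127,"tz":0,"spin":0},{"hand":0,"tx":0.045,"ty":-0.01,"tz":0,"spin":0}]'
python3 -m creep '[{"hand":0,"tx":0.04,"ty":-0.01,"tz":0,"spin":0},{"hand":0,"tx":0.03,"ty":-0.005,"tz":0,"spin":0},{"hand":0,"tx":0.0137,"ty":-0.005,"tz":0,"spin":0},{"hand":0,"tx":0,"ty":0,"tz":0.02,"spin":0},{"hand":0,"tx":0,"ty":0,"tz":0.03,"spin":0}]'
python3 -m creep '[{"hand":0,"tx":0,"ty":0,"tz":0.02,"spin":0},{"hand":0,"tx":0,"ty":0,"tz":0.01,"spin":0},{"hand":0,"tx":0,"ty":0,"tz":0.005,"spin":0},{"hand":0,"tx":0,"ty":0,"tz":0.002,"spin":0},{"hand":0,"tx":0,"ty":0,"tz":0,"spin":0}]'
```

```text
time: 14.82
tool_pos: [639.9, 73.8, 160.8]
tcp_rot: [3.14, -0.0, 1.436]
contact_force: [0.3, 0.5, -4.1]
grip_width: 65.2
finger_force: 30.0
time: 15.45
tool_pos: [456.9, 117.3, 158.7]
tcp_rot: [-3.139, 0.0, 1.436]
contact_force: [0.7, 0.7, -4.4]
grip_width: 65.0
finger_force: 30.0
time: 16.08
tool_pos: [417.1, 320.6, 158.7]
tcp_rot: [-3.14, 0.001, 1.437]
contact_force: [1.3, -0.0, -3.6]
grip_width: 65.4
finger_force: 30.0
time: 16.7
tool_pos: [409.7, 404.8, 109.2]
tcp_rot: [3.141, -0.0, 1.437]
contact_force: [-0.2, -0.6, -5.7]
grip_width: 64.9
finger_force: 30.0
time: 17.32
tool_pos: [409.9, 405.3, 73.0]
tcp_rot: [3.141, -0.001, 1.436]
contact_force: [0.2, 0.0, -4.1]
grip_width: 65.0
finger_force: 30.0
```

```bash
python3 -m creep '[{"hand":0,"tx":0,"ty":0,"tz":0.002,"spin":0},{"hand":0,"tx":0,"ty":0,"tz":0.0005,"spin":0},{"hand":0,"tx":0,"ty":0,"tz":0.0005,"spin":0},{"hand":0,"tx":0,"ty":0,"tz":0,"spin":0},{"hand":0,"tx":0,"ty":0,"tz":0,"spin":0}]'
python3 -m creep '[{"hand":0,"tx":0,"ty":0,"tz":0.0005,"spin":0},{"hand":0,"tx":0,"ty":0,"tz":0,"spin":0},{"hand":0,"tx":0,"ty":0,"tz":0,"spin":0}]'
```

```text
time: 17.95
tool_pos: [409.7, 405.2, 69.8]
tcp_rot: [3.141, -0.0, 1.436]
contact_force: [-1.9, -0.8, 1.7]
grip_width: 65.2
finger_force: 30.0
time: 18.32
tool_pos: [409.7, 405.2, 69.8]
tcp_rot: [3.141, -0.0, 1.436]
contact_force: [-2.7, -1.6, 5.5]
grip_width: 65.2
finger_force: 30.0
```

```bash
python3 -m creep '[{"hand":0.87,"tx":0,"ty":0,"tz":0,"spin":0},{"hand":0.87,"tx":0,"ty":0,"tz":0,"spin":0},{"hand":0.87,"tx":0,"ty":0,"tz":0,"spin":0},{"hand":0.87,"tx":0,"ty":0,"tz":-0.02,"spin":0},{"hand":0.87,"tx":0,"ty":0,"tz":-0.03,"spin":0}]'
python3 -m creep '[{"hand":0.8,"tx":0,"ty":0,"tz":-0.04,"spin":0},{"hand":0.8,"tx":0,"ty":0,"tz":-0.03,"spin":0},{"hand":0.8,"tx":-0.02,"ty":0.0122,"tz":0,"spin":0},{"hand":0.8,"tx":-0.033,"ty":0.02,"tz":0,"spin":0},{"hand":0.8,"tx":-0.04,"ty":0.025,"tz":0,"spin":0}]'
python3 -m creep '[{"hand":0.8,"tx":-0.04,"ty":0.025,"tz":0,"spin":0},{"hand":0.8,"tx":-0.04,"ty":0.025,"tz":0,"spin":0},{"hand":0.8,"tx":-0.04,"ty":0.025,"tz":0,"spin":0},{"hand":0.8,"tx":-0.04,"ty":0.025,"tz":0,"spin":0},{"hand":0.8,"tx":-0.04,"ty":0.025,"tz":0,"spin":0}]'
python3 -m creep '[{"hand":0.8,"tx":-0.04,"ty":0.025,"tz":0,"spin":0},{"hand":0.8,"tx":-0.04,"ty":0.025,"tz":0,"spin":0},{"hand":0.8,"tx":-0.04,"ty":0.025,"tz":0,"spin":0},{"hand":0.8,"tx":-0.02,"ty":0.015,"tz":0,"spin":0},{"hand":0.8,"tx":0,"ty":0,"tz":0,"spin":0}]'
python3 - <<'E'
from h import *
o=get_obs();P=o["tool_pos"];y=o["tcp_rot"][2];tx=np.array([np.cos(y),np.sin(y)]);ty=np.array([np.sin(y),-np.cos(y)])
d=np.array((621.4,-60.5))-P[:2];print(P,y,d@tx,d@ty)
s=cams.capture("scene");d=cams.capture("side");cv2.imwrite("pics/s4.png",np.hstack([d["color"][100:400,60:440,::-1],s["color"][150:450,230:640,::-1]]))
E
```

```text
time: 18.95
tool_pos: [409.2, 404.8, 118.5]
tcp_rot: [-3.14, 0.002, 1.436]
contact_force: [1.5, 1.0, 0.8]
grip_width: 79.9
finger_force: 0.0
time: 19.58
tool_pos: [454.1, 304.8, 189.0]
tcp_rot: [3.141, -0.0, 1.438]
contact_force: [0.5, 0.4, 0.5]
grip_width: 73.5
finger_force: 0.0
time: 20.2
tool_pos: [551.5, 88.9, 188.9]
tcp_rot: [3.141, -0.0, 1.436]
contact_force: [0.7, -0.4, 0.3]
grip_width: 73.7
finger_force: 0.0
time: 20.82
tool_pos: [621.8, -62.2, 188.3]
tcp_rot: [-3.141, 0.0, 1.434]
contact_force: [-0.7, 0.1, -0.5]
grip_width: 73.5
finger_force: 0.0
[621.7609746  -62.17937048 188.32634446] 1.4337893870063008 1.6143320181824485 -0.5869582542374121
```

View pics/s4.png

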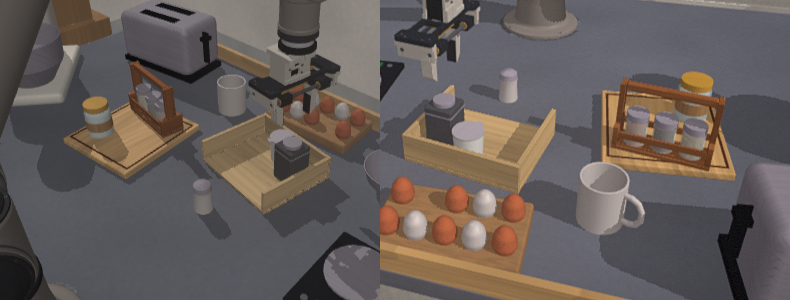

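The jar stands upright on the board and the gripper is above the tin. Descending.

```bash
python3 -m creep '[{"hand":0.8,"tx":0.0015,"ty":0,"tz":0.02,"spin":0},{"hand":0.8,"tx":0,"ty":0,"tz":0.03,"spin":0},{"hand":0.8,"tx":0,"ty":0,"tz":0.02,"spin":0},{"hand":0.8,"tx":0,"ty":0,"tz":0.01,"spin":0},{"hand":0.8,"tx":0,"ty":0,"tz":0,"spin":0}]'
python3 -m creep '[{"hand":0.8,"tx":0,"ty":0,"tz":0.015,"spin":0},{"hand":0.8,"tx":0,"ty":0,"tz":0.013,"spin":0},{"hand":0.8,"tx":0,"ty":0,"tz":0.006,"spin":0},{"hand":0.8,"tx":0,"ty":0,"tz":0,"spin":0},{"hand":0.8,"tx":0,"ty":0,"tz":0,"spin":0}]'
python3 -m creep '[{"hand":0,"tx":0,"ty":0,"tz":0,"spin":0},{"hand":0,"tx":0,"ty":0,"tz":0,"spin":0},{"hand":0,"tx":0,"ty":0,"tz":0,"spin":0},{"hand":0,"tx":0,"ty":0,"tz":0,"spin":0}]'
```

```text
time: 21.55
tool_pos: [621.2, -58.1, 108.7]
tcp_rot: [-3.141, -0.0, 1.437]
contact_force: [-0.3, -0.9, 1.0]
grip_width: 73.2
finger_force: 0.0
time: 22.18
tool_pos: [621.9, -59.1, 75.2]
tcp_rot: [3.141, -0.0, 1.436]
contact_force: [0.5, -0.3, -0.2]
grip_width: 73.6
finger_force: 0.0
time: 22.68
tool_pos: [621.9, -59.0, 75.3]
tcp_rot: [3.141, -0.0, 1.436]
contact_force: [0.8, 0.3, 2.6]
grip_width: 57.9
finger_force: 30.0
```

```bash
python3 -m creep '[{"hand":0,"tx":0,"ty":0,"tz":-0.01,"spin":0},{"hand":0,"tx":0,"ty":0,"tz":-0.025,"spin":0},{"hand":0,"tx":0,"ty":0,"tz":-0.03,"spin":0},{"hand":0,"tx":0,"ty":0,"tz":-0.025,"spin":0},{"hand":0,"tx":0,"ty":0,"tz":-0.01,"spin":0}]'
python3 -m creep '[{"hand":0,"tx":0.01,"ty":-0.02,"tz":0,"spin":0},{"hand":0,"tx":0.023,"ty":-0.04,"tz":0,"spin":0},{"hand":0,"tx":0.025,"ty":-0.045,"tz":0,"spin":0},{"hand":0,"tx":0.025,"ty":-0.045,"tz":0,"spin":0},{"hand":0,"tx":0.0304,"ty":-0.049,"tz":0,"spin":0}]'
python3 -m creep '[{"hand":0,"tx":0.035,"ty":-0.0176,"tz":0,"spin":0},{"hand":0,"tx":0.04,"ty":-0.01,"tz":0,"spin":0},{"hand":0,"tx":0.04,"ty":-0.01,"tz":0,"spin":0},{"hand":0,"tx":0.04,"ty":-0.01,"tz":0,"spin":0},{"hand":0,"tx":0.0321,"ty":-0.01,"tz":0,"spin":0}]'
python3 -m creep '[{"hand":0,"tx":0.015,"ty":0,"tz":0,"spin":0},{"hand":0,"tx":0,"ty":0,"tz":0.02,"spin":0},{"hand":0,"tx":0,"ty":0,"tz":0.03,"spin":0},{"hand":0,"tx":0,"ty":0,"tz":0.02,"spin":0},{"hand":0,"tx":0,"ty":0,"tz":0.01,"spin":0}]'
python3 -m creep '[{"hand":0,"tx":0,"ty":0,"tz":0.005,"spin":0},{"hand":0,"tx":0,"ty":0,"tz":0.002,"spin":0},{"hand":0,"tx":0,"ty":0,"tz":0.001,"spin":0},{"hand":0,"tx":0,"ty":0,"tz":0,"spin":0},{"hand":0,"tx":0,"ty":0,"tz":0,"spin":0}]'
```

```text
time: 23.3
tool_pos: [622.0, -59.1, 176.7]
tcp_rot: [3.139, 0.0, 1.436]
contact_force: [0.4, -0.1, -2.0]
grip_width: 57.9
finger_force: 30.0
time: 23.92
tool_pos: [437.8, 80.7, 174.4]
tcp_rot: [-3.141, -0.0, 1.436]
contact_force: [0.9, 1.2, -1.0]
grip_width: 57.8
finger_force: 30.0
time: 24.55
tool_pos: [406.8, 274.5, 174.4]
tcp_rot: [-3.141, 0.001, 1.437]
contact_force: [0.7, -0.4, -1.4]
grip_width: 57.6
finger_force: 30.0
time: 25.18
tool_pos: [409.3, 287.2, 93.7]
tcp_rot: [-3.14, 0.001, 1.436]
contact_force: [-0.5, -0.6, -2.2]
grip_width: 57.9
finger_force: 30.0
time: 25.8
tool_pos: [409.7, 288.2, 87.2]
tcp_rot: [3.141, -0.0, 1.436]
contact_force: [-0.0, -0.3, -2.6]
grip_width: 57.8
finger_force: 30.0
```

```bash
python3 -m creep '[{"hand":0,"tx":0,"ty":0,"tz":0.001,"spin":0},{"hand":0,"tx":0,"ty":0,"tz":0.0005,"spin":0},{"hand":0,"tx":0,"ty":0,"tz":0.0005,"spin":0},{"hand":0,"tx":0,"ty":0,"tz":0,"spin":0},{"hand":0,"tx":0,"ty":0,"tz":0,"spin":0}]'
```

```text
time: 26.42
tool_pos: [409.6, 288.1, 85.2]
tcp_rot: [3.141, -0.0, 1.436]
contact_force: [-1.4, -1.3, 4.6]
grip_width: 57.9
finger_force: 30.0
```

```bash
python3 -m creep '[{"hand":0.85,"tx":0,"ty":0,"tz":0,"spin":0},{"hand":0.85,"tx":0,"ty":0,"tz":0,"spin":0},{"hand":0.85,"tx":0,"ty":0,"tz":0,"spin":0},{"hand":0.85,"tx":0,"ty":0,"tz":-0.03,"spin":0},{"hand":0.85,"tx":0,"ty":0,"tz":-0.045,"spin":0}]'
python3 -m creep '[{"hand":1,"tx":0,"ty":0,"tz":-0.045,"spin":0},{"hand":1,"tx":-0.02,"ty":0.02,"tz":-0.04,"spin":0},{"hand":1,"tx":-0.04,"ty":0.035,"tz":0,"spin":0},{"hand":1,"tx":-0.04,"ty":0.035,"tz":0,"spin":0},{"hand":1,"tx":-0.04,"ty":0.035,"tz":0,"spin":0}]'
python3 -m creep '[{"hand":1,"tx":-0.04,"ty":0.035,"tz":0,"spin":0},{"hand":1,"tx":-0.04,"ty":0.035,"tz":0,"spin":0},{"hand":1,"tx":-0.033,"ty":0.025,"tz":0,"spin":10},{"hand":1,"tx":0,"ty":0,"tz":0,"spin":10},{"hand":1,"tx":0,"ty":0,"tz":0,"spin":10}]'
python3 -m creep '[{"hand":1,"tx":0,"ty":0,"tz":0,"spin":10},{"hand":1,"tx":0,"ty":0,"tz":0,"spin":10},{"hand":1,"tx":0,"ty":0,"tz":0,"spin":10},{"hand":1,"tx":0,"ty":0,"tz":0,"spin":10},{"hand":1,"tx":0,"ty":0,"tz":0,"spin":10}]'
python3 -m creep '[{"hand":1,"tx":0,"ty":0,"tz":0,"spin":10},{"hand":1,"tx":0,"ty":0,"tz":0,"spin":0},{"hand":1,"tx":0,"ty":0,"tz":0,"spin":0}]'
python3 - <<'E'
from h import *
w=cams.capture("wrist");cv2.imwrite("pics/w3.png",w["color"][:,:,::-1])
E
```

```text
time: 27.05
tool_pos: [408.8, 287.6, 159.6]
tcp_rot: [-3.139, 0.002, 1.436]
contact_force: [0.7, 0.0, 0.1]
grip_width: 78.2
finger_force: 0.0
time: 27.68
tool_pos: [515.4, 131.2, 245.0]
tcp_rot: [3.141, -0.0, 1.437]
contact_force: [0.2, -0.9, 0.7]
grip_width: 91.5
finger_force: 0.0
time: 28.3
tool_pos: [593.8, 7.0, 244.3]
tcp_rot: [-3.141, 0.0, 0.906]
contact_force: [-0.2, 0.5, -0.2]
grip_width: 91.7
finger_force: 0.0
time: 28.92
tool_pos: [593.6, 7.9, 244.6]
tcp_rot: [-3.141, 0.0, 0.034]
contact_force: [-0.8, -0.2, -0.5]
grip_width: 92.0
finger_force: 0.0
time: 29.3
tool_pos: [593.6, 7.9, 244.8]
tcp_rot: [-3.142, 0.0, -0.131]
contact_force: [0.2, 0.6, 0.4]
grip_width: 91.8
finger_force: 0.0
```

View pics/w3.png

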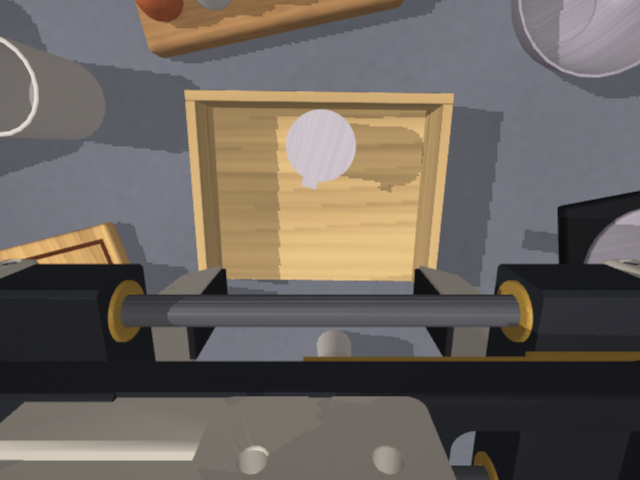

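Only the tub is left in the organiser, with its lid centred at (321,146) and a radius of about 35 px.

Run:
```python
from h import *
w=cams.capture("wrist");o=get_obs();P=o["tool_pos"];y=o["tcp_rot"][2];tx=np.array([np.cos(y),np.sin(y)]);ty=np.array([np.sin(y),-np.cos(y)])
q=cast(w,(321,146),75);d=q-P[:2];print(q,P,y,d@tx,d@ty,"dia",cast(w,(286,146),75)-cast(w,(356,146),75))
c=np.mean([cast(w,p,62) for p in((186,92),(453,95))],0);print("back wall mid",c)
```

```text
[659.7  -1.4] [593.66051193   7.8800356  244.85057657] -0.13225182677503788 66.68652310754437 0.4905921264355359 dia [ 8.1 61.4]
back wall mid [704.75  -6.1 ]
```

```bash
python3 -m creep '[{"hand":1,"tx":0.03,"ty":0,"tz":0.02,"spin":0},{"hand":1,"tx":0.03,"ty":0.0005,"tz":0.04,"spin":0},{"hand":1,"tx":0.0067,"ty":0,"tz":0.04,"spin":0},{"hand":1,"tx":0,"ty":0,"tz":0.03,"spin":0},{"hand":1,"tx":0,"ty":0,"tz":0.02,"spin":0}]'
python3 -m creep '[{"hand":1,"tx":0,"ty":0,"tz":0.02,"spin":0},{"hand":1,"tx":0,"ty":0,"tz":0.02,"spin":0},{"hand":1,"tx":0,"ty":0,"tz":0.008,"spin":0},{"hand":1,"tx":0,"ty":0,"tz":0,"spin":0},{"hand":1,"tx":0,"ty":0,"tz":0,"spin":0}]'
python3 -m creep '[{"hand":0,"tx":0,"ty":0,"tz":0,"spin":0},{"hand":0,"tx":0,"ty":0,"tz":0,"spin":0},{"hand":0,"tx":0,"ty":0,"tz":0,"spin":0},{"hand":0,"tx":0,"ty":0,"tz":0,"spin":0},{"hand":0,"tx":0,"ty":0,"tz":0,"spin":0}]'
```

```text
time: 30.02
tool_pos: [659.1, -1.5, 92.8]
tcp_rot: [-3.142, 0.003, -0.133]
contact_force: [-0.3, -0.5, -0.0]
grip_width: 91.8
finger_force: 0.0
time: 30.65
tool_pos: [660.3, -1.6, 47.9]
tcp_rot: [-3.141, -0.002, -0.134]
contact_force: [0.5, -0.3, -0.5]
grip_width: 92.2
finger_force: 0.0
time: 31.28
tool_pos: [659.8, -1.5, 47.1]
tcp_rot: [-3.141, -0.0, -0.134]
contact_force: [-0.0, 0.2, 1.1]
grip_width: 60.0
finger_force: 30.0
```

```bash
python3 -m creep '[{"hand":0,"tx":0,"ty":0,"tz":-0.01,"spin":0},{"hand":0,"tx":0,"ty":0,"tz":-0.03,"spin":0},{"hand":0,"tx":0,"ty":0,"tz":-0.04,"spin":0},{"hand":0,"tx":0,"ty":0,"tz":-0.03,"spin":0},{"hand":0,"tx":0,"ty":0,"tz":0,"spin":0}]'
python3 - <<'E'
from h import *
for n,box in(("scene",(165,212,240,256)),("side",(372,338,466,408))):
    c=cams.capture(n);g=cv2.cvtColor(c["color"],cv2.COLOR_RGB2GRAY);x0,y0,x1,y1=box
    _,m=cv2.threshold(g[y0:y1,x0:x1],0,255,cv2.THRESH_OTSU)
    k=cv2.convexHull(max(cv2.findContours(m,0,1)[0],key=cv2.contourArea));k=k.reshape(-1,2)+[x0,y0]
    W=np.array([cast(c,p,28) for p in k],np.float32)
    A=np.c_[2*W,np.ones(len(W))];s=np.linalg.lstsq(A,(W**2).sum(1),rcond=None)[0];print(n,s[:2],"r",np.sqrt(s[2]+s[:2]@s[:2]),cv2.boundingRect(k.astype(np.int32)))
o=get_obs();print(o["tool_pos"],o["tcp_rot"])
E
```

```text
time: 31.9
tool_pos: [661.1, -1.7, 159.9]
tcp_rot: [-3.141, -0.006, -0.134]
contact_force: [0.9, -0.6, -2.0]
grip_width: 59.8
finger_force: 30.0
scene [ 490.48925452 -339.36488588] r 67.61843940187072 (174, 217, 57, 31)
side [ 484.9023987  -341.90697367] r 65.64413536323083 (383, 345, 72, 59)
[659.07844851  -1.51142217 155.93562842] [-3.14156884e+00  1.49533539e-03 -1.34423997e-01]
```

```bash
python3 -m creep '[{"hand":0,"tx":-0.01,"ty":0.018,"tz":-0.02,"spin":0},{"hand":0,"tx":-0.02,"ty":0.036,"tz":-0.02,"spin":0},{"hand":0,"tx":-0.02,"ty":0.036,"tz":0,"spin":0},{"hand":0,"tx":-0.02,"ty":0.036,"tz":0,"spin":0},{"hand":0,"tx":-0.02,"ty":0.036,"tz":0,"spin":0}]'
python3 -m creep '[{"hand":0,"tx":-0.02,"ty":0.036,"tz":0,"spin":0},{"hand":0,"tx":-0.02,"ty":0.036,"tz":0,"spin":0},{"hand":0,"tx":-0.02,"ty":0.036,"tz":0,"spin":0},{"hand":0,"tx":-0.02,"ty":0.036,"tz":0,"spin":0},{"hand":0,"tx":-0.02,"ty":0.036,"tz":0,"spin":0}]'
python3 -m creep '[{"hand":0,"tx":-0.01,"ty":0.018,"tz":0,"spin":0},{"hand":0,"tx":0,"ty":0,"tz":0,"spin":0},{"hand":0,"tx":0,"ty":0,"tz":0,"spin":0}]'
python3 - <<'E'
from h import *
w=cams.capture("wrist");cv2.imwrite("pics/w4.png",w["color"][:,:,::-1])
c=w;g=cv2.cvtColor(c["color"],cv2.COLOR_RGB2GRAY);u,v=proj(w,(487,-341,28)).astype(int);print(u,v)
x0,y0,x1,y1=max(u-100,0),max(v-100,0),u+100,min(v+100,255)
_,m=cv2.threshold(g[y0:y1,x0:x1],0,255,cv2.THRESH_OTSU)
for k in cv2.findContours(m,0,1)[0]:
    if cv2.contourArea(k)<1500:continue
    k=cv2.convexHull(k).reshape(-1,2)+[x0,y0];W=np.array([cast(c,p,28) for p in k],np.float32)
    s=np.linalg.lstsq(np.c_[2*W,np.ones(len(W))],(W**2).sum(1),rcond=None)[0];print(s[:2],"r",np.sqrt(s[2]+s[:2]@s[:2]),cv2.boundingRect(k.astype(np.int32)))
E
```

```text
time: 32.62
tool_pos: [547.0, -150.6, 194.8]
tcp_rot: [-3.141, 0.004, -0.134]
contact_force: [0.0, 0.3, -2.9]
grip_width: 59.8
finger_force: 30.0
time: 33.25
tool_pos: [423.9, -315.3, 194.9]
tcp_rot: [-3.139, 0.003, -0.134]
contact_force: [0.7, -1.2, -2.6]
grip_width: 59.9
finger_force: 30.0
time: 33.62
tool_pos: [413.2, -330.6, 195.8]
tcp_rot: [-3.14, 0.002, -0.134]
contact_force: [0.6, -0.2, -2.6]
grip_width: 60.0
finger_force: 30.0
321 137
[ 468.93127156 -243.88621218] r 59.066029332893194 (221, 95, 36, 142)
[ 486.39297761 -341.44963332] r 65.508252015411 (247, 55, 151, 157)
```

View pics/w4.png

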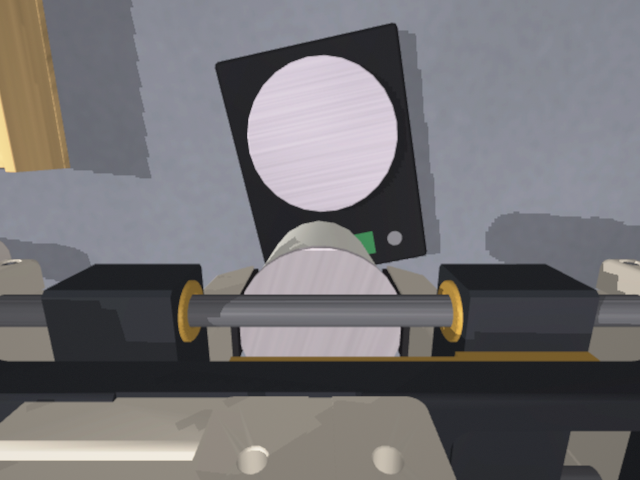

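The wrist view shows the plate at (322,133); the circle fit gives centre (486.4,-341.5) and r 65.5, as expected. The tub is upright in the fingers. Placing it now.

```bash
python3 -m creep '[{"hand":0,"tx":0.02,"ty":0,"tz":0,"spin":0},{"hand":0,"tx":0.03,"ty":0.001,"tz":0.01,"spin":0},{"hand":0,"tx":0.024,"ty":0,"tz":0.02,"spin":0},{"hand":0,"tx":0,"ty":0,"tz":0.03,"spin":0},{"hand":0,"tx":0,"ty":0,"tz":0.03,"spin":0}]'
python3 -m creep '[{"hand":0,"tx":0,"ty":0,"tz":0.02,"spin":0},{"hand":0,"tx":0,"ty":0,"tz":0.01,"spin":0},{"hand":0,"tx":0,"ty":0,"tz":0.005,"spin":0},{"hand":0,"tx":0,"ty":0,"tz":0.001,"spin":0},{"hand":0,"tx":0,"ty":0,"tz":0,"spin":0}]'
python3 -m creep '[{"hand":0,"tx":0,"ty":0,"tz":0.0005,"spin":0},{"hand":0,"tx":0,"ty":0,"tz":0.0005,"spin":0},{"hand":0,"tx":0,"ty":0,"tz":0,"spin":0},{"hand":0,"tx":0,"ty":0,"tz":0,"spin":0}]'
```

```text
time: 34.3
tool_pos: [487.4, -341.1, 105.6]
tcp_rot: [-3.141, 0.0, -0.132]
contact_force: [-0.9, -0.3, -1.2]
grip_width: 60.1
finger_force: 30.0
time: 34.92
tool_pos: [486.9, -342.7, 71.6]
tcp_rot: [3.141, -0.001, -0.134]
contact_force: [-0.2, -0.2, -2.1]
grip_width: 60.4
finger_force: 30.0
time: 35.42
tool_pos: [486.5, -342.4, 69.9]
tcp_rot: [-3.142, -0.0, -0.134]
contact_force: [0.1, -0.7, -1.8]
grip_width: 60.1
finger_force: 30.0
```

```bash
python3 -m creep '[{"hand":0,"tx":0,"ty":-0.0005,"tz":0.001,"spin":0},{"hand":0,"tx":0,"ty":0,"tz":0.001,"spin":0},{"hand":0,"tx":0,"ty":0,"tz":0.0005,"spin":0},{"hand":0,"tx":0,"ty":0,"tz":0,"spin":0},{"hand":0,"tx":0,"ty":0,"tz":0,"spin":0}]'
python3 -m creep '[{"hand":0,"tx":0,"ty":0,"tz":0.0005,"spin":0},{"hand":0,"tx":0,"ty":0,"tz":0,"spin":0},{"hand":0,"tx":0,"ty":0,"tz":0,"spin":0}]'
```

```text
time: 36.05
tool_pos: [486.5, -341.9, 67.4]
tcp_rot: [-3.142, -0.0, -0.134]
contact_force: [-0.1, 0.2, -1.6]
grip_width: 60.0
finger_force: 30.0
time: 36.42
tool_pos: [486.6, -342.0, 67.1]
tcp_rot: [3.142, -0.0, -0.134]
contact_force: [-0.8, 0.4, -0.7]
grip_width: 60.2
finger_force: 30.0
```

```bash
python3 -m creep '[{"hand":0,"tx":0,"ty":0,"tz":0.0005,"spin":0},{"hand":0,"tx":0,"ty":0,"tz":0,"spin":0},{"hand":0.9,"tx":0,"ty":0,"tz":0,"spin":0},{"hand":0.9,"tx":0,"ty":0,"tz":0,"spin":0},{"hand":0.9,"tx":0,"ty":0,"tz":0,"spin":0}]'
python3 -m creep '[{"hand":0.9,"tx":0,"ty":0,"tz":-0.02,"spin":0},{"hand":0.9,"tx":0,"ty":0,"tz":-0.04,"spin":0},{"hand":0.87,"tx":0,"ty":0,"tz":-0.04,"spin":0},{"hand":0.87,"tx":0,"ty":0,"tz":-0.033,"spin":-10},{"hand":0.87,"tx":0,"ty":0,"tz":0,"spin":-10}]'
python3 -m creep '[{"hand":0.87,"tx":0,"ty":0,"tz":0,"spin":-10},{"hand":0.87,"tx":0,"ty":0,"tz":0,"spin":-10},{"hand":0.87,"tx":0,"ty":0,"tz":0,"spin":-10},{"hand":0.87,"tx":0,"ty":0,"tz":0,"spin":-10},{"hand":0.87,"tx":0,"ty":0,"tz":0,"spin":-10}]'
python3 -m creep '[{"hand":0.87,"tx":0,"ty":0,"tz":0,"spin":-10},{"hand":0.87,"tx":0,"ty":0,"tz":0,"spin":-10},{"hand":0.87,"tx":0.02,"ty":-0.005,"tz":0,"spin":0},{"hand":0.87,"tx":0.04,"ty":-0.01,"tz":0,"spin":0},{"hand":0.87,"tx":0.04,"ty":-0.01,"tz":0,"spin":0}]'
python3 -m creep '[{"hand":0.87,"tx":0.045,"ty":-0.011,"tz":0,"spin":0},{"hand":0.87,"tx":0.045,"ty":-0.011,"tz":0,"spin":0},{"hand":0.87,"tx":0.045,"ty":-0.011,"tz":0,"spin":0},{"hand":0.87,"tx":0.045,"ty":-0.011,"tz":0,"spin":0},{"hand":0.87,"tx":0.045,"ty":-0.011,"tz":0,"spin":0}]'
python3 -m creep '[{"hand":0.87,"tx":0.045,"ty":-0.011,"tz":0,"spin":0},{"hand":0.87,"tx":0.045,"ty":-0.011,"tz":0,"spin":0},{"hand":0.87,"tx":0.045,"ty":-0.011,"tz":0,"spin":0},{"hand":0.87,"tx":0.045,"ty":-0.011,"tz":0,"spin":0},{"hand":0.87,"tx":0.045,"ty":-0.011,"tz":0,"spin":0}]'
python3 -m creep '[{"hand":0.87,"tx":0.045,"ty":-0.011,"tz":0,"spin":0},{"hand":0.87,"tx":0.045,"ty":-0.0105,"tz":0,"spin":0},{"hand":0.87,"tx":0.04,"ty":-0.009,"tz":0,"spin":0},{"hand":0.87,"tx":0.03,"ty":0,"tz":0,"spin":0},{"hand":0.87,"tx":0.02,"ty":0,"tz":0,"spin":0}]'
python3 -m creep '[{"hand":0.87,"tx":0,"ty":0,"tz":0,"spin":0},{"hand":0.87,"tx":0,"ty":0,"tz":0,"spin":0}]'
cat >> h.py <<'E'
def off(q):
    o=get_obs();P=o["tool_pos"];y=o["tcp_rot"][2];d=np.array(q)-P[:2]
    print("tx %.1f ty %.1f z %.1f yaw %.4f"%(d@[np.cos(y),np.sin(y)],d@[np.sin(y),-np.cos(y)],P[2],y))
E
python3 - <<'E'
from h import *
off((409.7,405.2))
s=cams.capture("scene");d=cams.capture("side");cv2.imwrite("pics/s5.png",np.hstack([d["color"][100:480,60:480,::-1],s["color"][100:480,120:500,::-1]]))
E
```

```text
time: 37.05
tool_pos: [486.5, -342.0, 66.1]
tcp_rot: [-3.141, 0.0, -0.134]
contact_force: [0.4, 0.6, -0.2]
grip_width: 81.7
finger_force: 0.0
time: 37.67
tool_pos: [487.6, -342.9, 202.5]
tcp_rot: [3.137, -0.004, 0.22]
contact_force: [-0.4, -0.4, -0.5]
grip_width: 79.7
finger_force: 0.0
time: 38.3
tool_pos: [486.5, -342.0, 199.1]
tcp_rot: [-3.141, -0.0, 1.093]
contact_force: [0.4, -0.7, -0.1]
grip_width: 80.0
finger_force: 0.0
time: 38.92
tool_pos: [474.8, -238.5, 199.1]
tcp_rot: [-3.141, -0.0, 1.436]
contact_force: [-0.6, 0.1, -0.3]
grip_width: 79.8
finger_force: 0.0
time: 39.55
tool_pos: [450.5, -7.8, 199.5]
tcp_rot: [3.141, -0.0, 1.436]
contact_force: [0.4, 0.9, 0.1]
grip_width: 79.9
finger_force: 0.0
time: 40.17
tool_pos: [426.2, 222.7, 199.5]
tcp_rot: [3.141, -0.0, 1.436]
contact_force: [0.9, 0.2, 0.7]
grip_width: 80.1
finger_force: 0.0
time: 40.8
tool_pos: [420.1, 405.1, 199.1]
tcp_rot: [-3.141, 0.0, 1.438]
contact_force: [0.4, 0.4, -0.1]
grip_width: 79.7
finger_force: 0.0
time: 41.05
tool_pos: [420.2, 402.9, 199.2]
tcp_rot: [-3.141, 0.001, 1.436]
contact_force: [-0.4, 0.3, -0.1]
grip_width: 79.7
finger_force: 0.0
tx 0.8 ty -10.7 z 199.2 yaw 1.4362
```

View pics/s5.png

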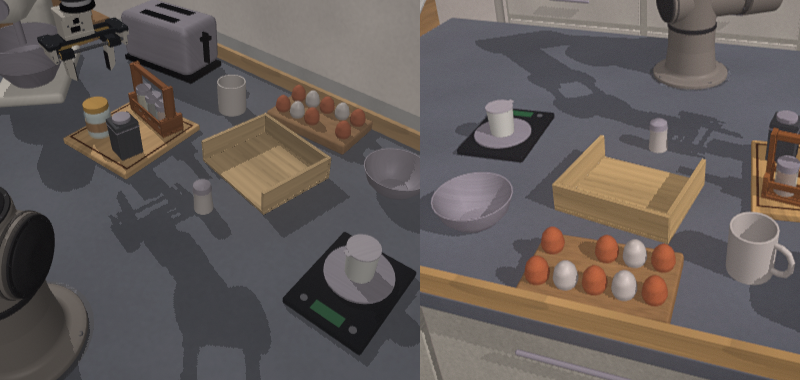

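Tub stands upright in the middle of the plate. The organiser is empty, and all three pieces are standing on the board. Now the jar goes back.

```bash
python3 -m creep '[{"hand":0.87,"tx":0.0008,"ty":-0.0107,"tz":0.02,"spin":0},{"hand":0.87,"tx":0,"ty":0,"tz":0.03,"spin":0},{"hand":0.87,"tx":0,"ty":0,"tz":0.03,"spin":0},{"hand":0.87,"tx":0,"ty":0,"tz":0.025,"spin":0},{"hand":0.87,"tx":0,"ty":0,"tz":0.015,"spin":0}]'
python3 -m creep '[{"hand":0.87,"tx":0,"ty":0,"tz":0.0094,"spin":0},{"hand":0.87,"tx":0,"ty":0,"tz":0,"spin":0},{"hand":0.87,"tx":0,"ty":0,"tz":0,"spin":0}]'
python3 -m creep '[{"hand":0,"tx":0,"ty":0,"tz":0,"spin":0},{"hand":0,"tx":0,"ty":0,"tz":0,"spin":0},{"hand":0,"tx":0,"ty":0,"tz":0,"spin":0},{"hand":0,"tx":0,"ty":0,"tz":0,"spin":0}]'
```

```text
time: 41.78
tool_pos: [409.7, 405.0, 78.5]
tcp_rot: [-3.141, 0.001, 1.436]
contact_force: [0.0, -0.4, 0.2]
grip_width: 79.8
finger_force: 0.0
time: 42.15
tool_pos: [410.3, 406.2, 70.9]
tcp_rot: [3.14, -0.001, 1.436]
contact_force: [-0.7, 0.0, 0.1]
grip_width: 80.0
finger_force: 0.0
time: 42.65
tool_pos: [410.0, 406.1, 70.5]
tcp_rot: [3.141, -0.001, 1.436]
contact_force: [-0.2, -0.4, 4.8]
grip_width: 64.9
finger_force: 30.0
```

```bash
python3 -m creep '[{"hand":0,"tx":0,"ty":0,"tz":-0.01,"spin":0},{"hand":0,"tx":0,"ty":0,"tz":-0.03,"spin":0},{"hand":0,"tx":0,"ty":0,"tz":-0.04,"spin":0},{"hand":0,"tx":0,"ty":0,"tz":-0.04,"spin":0},{"hand":0,"tx":0,"ty":0,"tz":-0.03,"spin":0}]'
python3 -m creep '[{"hand":0,"tx":-0.02,"ty":0.006,"tz":0,"spin":0},{"hand":0,"tx":-0.035,"ty":0.01,"tz":0,"spin":0},{"hand":0,"tx":-0.04,"ty":0.011,"tz":0,"spin":0},{"hand":0,"tx":-0.04,"ty":0.011,"tz":0,"spin":0},{"hand":0,"tx":-0.04,"ty":0.01,"tz":0,"spin":0}]'
python3 -m creep '[{"hand":0,"tx":-0.04,"ty":0.01,"tz":0,"spin":0},{"hand":0,"tx":-0.038,"ty":0.01,"tz":0,"spin":0},{"hand":0,"tx":-0.025,"ty":0.02,"tz":0,"spin":0},{"hand":0,"tx":-0.006,"ty":0.04,"tz":0,"spin":0},{"hand":0,"tx":-0.005,"ty":0.045,"tz":0,"spin":0}]'
python3 -m creep '[{"hand":0,"tx":-0.004,"ty":0.045,"tz":0,"spin":0},{"hand":0,"tx":-0.004,"ty":0.035,"tz":0,"spin":0},{"hand":0,"tx":0,"ty":0.015,"tz":0.02,"spin":0},{"hand":0,"tx":0,"ty":0,"tz":0.02,"spin":0},{"hand":0,"tx":0,"ty":0,"tz":0,"spin":0}]'
python3 - <<'E'
from h import *
off((640.3,74.7))
E
```

```text
time: 43.28
tool_pos: [409.7, 405.8, 221.6]
tcp_rot: [3.141, -0.0, 1.436]
contact_force: [-0.5, 0.4, -3.8]
grip_width: 65.0
finger_force: 30.0
time: 43.9
tool_pos: [432.8, 223.3, 218.2]
tcp_rot: [-3.138, 0.002, 1.436]
contact_force: [0.5, 0.4, -4.3]
grip_width: 64.9
finger_force: 30.0
time: 44.52
tool_pos: [542.0, 94.4, 218.3]
tcp_rot: [-3.138, 0.001, 1.435]
contact_force: [0.2, 1.3, -4.3]
grip_width: 64.9
finger_force: 30.0
time: 45.15
tool_pos: [633.2, 74.5, 176.0]
tcp_rot: [-3.133, 0.001, 1.436]
contact_force: [-0.9, -0.7, -3.9]
grip_width: 64.7
finger_force: 30.0
tx 1.2 ty 7.0 z 176.0 yaw 1.4356
```

```bash
python3 -m creep '[{"hand":0,"tx":0.001,"ty":0.005,"tz":0.02,"spin":0},{"hand":0,"tx":0,"ty":0,"tz":0.02,"spin":0},{"hand":0,"tx":0,"ty":0,"tz":0,"spin":0},{"hand":0,"tx":0,"ty":0,"tz":0,"spin":0}]'
python3 -c "
from h import *
off((640.3,74.7))"
```

```text
time: 45.65
tool_pos: [641.2, 76.0, 140.6]
tcp_rot: [3.14, -0.0, 1.436]
contact_force: [-1.2, 1.0, -3.7]
grip_width: 65.2
finger_force: 30.0
tx -1.4 ty -0.7 z 140.6 yaw 1.4364
```

```bash
python3 -m creep '[{"hand":0,"tx":-0.0014,"ty":-0.0006,"tz":0.02,"spin":0},{"hand":0,"tx":0,"ty":0,"tz":0.025,"spin":0},{"hand":0,"tx":0,"ty":0,"tz":0.02,"spin":0},{"hand":0,"tx":0,"ty":0,"tz":0.008,"spin":0},{"hand":0,"tx":0,"ty":0,"tz":0.003,"spin":0}]'
python3 -m creep '[{"hand":0,"tx":0,"ty":0,"tz":0.0015,"spin":0},{"hand":0,"tx":0,"ty":0,"tz":0.0005,"spin":0},{"hand":0,"tx":0,"ty":0,"tz":0,"spin":0},{"hand":0,"tx":0,"ty":0,"tz":0,"spin":0}]'
python3 -c "
from h import *
off((640.3,74.7))"
```

```text
time: 46.28
tool_pos: [640.5, 74.7, 64.6]
tcp_rot: [3.14, -0.0, 1.436]
contact_force: [-0.6, -0.2, -3.7]
grip_width: 65.4
finger_force: 30.0
time: 46.78
tool_pos: [640.1, 74.7, 62.3]
tcp_rot: [3.141, -0.0, 1.436]
contact_force: [-0.4, 0.7, -4.1]
grip_width: 65.1
finger_force: 30.0
tx 0.1 ty 0.2 z 62.3 yaw 1.4363
```

```bash
python3 -m creep '[{"hand":0,"tx":0,"ty":0,"tz":0.001,"spin":0},{"hand":0,"tx":0,"ty":0,"tz":0.0005,"spin":0},{"hand":0,"tx":0,"ty":0,"tz":0.0005,"spin":0},{"hand":0,"tx":0,"ty":0,"tz":0,"spin":0},{"hand":0,"tx":0,"ty":0,"tz":0,"spin":0}]'
python3 -m creep '[{"hand":0,"tx":0,"ty":0,"tz":0.0003,"spin":0},{"hand":0,"tx":0,"ty":0,"tz":0,"spin":0},{"hand":0,"tx":0,"ty":0,"tz":0,"spin":0}]'
```

```text
time: 47.4
tool_pos: [639.9, 74.7, 60.6]
tcp_rot: [3.141, -0.0, 1.436]
contact_force: [-3.5, -0.0, 4.0]
grip_width: 65.2
finger_force: 30.0
time: 47.78
tool_pos: [639.9, 74.7, 60.6]
tcp_rot: [3.141, -0.0, 1.436]
contact_force: [-3.9, 0.0, 6.2]
grip_width: 65.0
finger_force: 30.0
```

```bash
python3 -m creep '[{"hand":0.87,"tx":0,"ty":0,"tz":0,"spin":0},{"hand":0.87,"tx":0,"ty":0,"tz":0,"spin":0},{"hand":0.87,"tx":0,"ty":0,"tz":0,"spin":0},{"hand":0.87,"tx":0,"ty":0,"tz":-0.025,"spin":0},{"hand":0.87,"tx":0,"ty":0,"tz":-0.04,"spin":0}]'
python3 -m creep '[{"hand":0.82,"tx":0,"ty":0,"tz":-0.045,"spin":0},{"hand":0.82,"tx":0.01,"ty":-0.015,"tz":-0.03,"spin":0},{"hand":0.82,"tx":0.027,"ty":-0.038,"tz":0,"spin":0},{"hand":0.82,"tx":0.027,"ty":-0.038,"tz":0,"spin":0},{"hand":0.82,"tx":0.027,"ty":-0.038,"tz":0,"spin":0}]'
python3 -m creep '[{"hand":0.82,"tx":0.027,"ty":-0.038,"tz":0,"spin":0},{"hand":0.82,"tx":0.027,"ty":-0.038,"tz":0,"spin":0},{"hand":0.82,"tx":0.02,"ty":-0.03,"tz":0,"spin":0},{"hand":0.82,"tx":0.0156,"ty":-0.022,"tz":0.03,"spin":0},{"hand":0.82,"tx":0,"ty":0,"tz":0.02,"spin":0}]'
python3 -m creep '[{"hand":0.82,"tx":0,"ty":0,"tz":0,"spin":0},{"hand":0.82,"tx":0,"ty":0,"tz":0,"spin":0}]'
python3 -c "
from h import *
off((409.6,288.1))"
```

```text
time: 48.4
tool_pos: [639.1, 74.7, 123.8]
tcp_rot: [-3.138, 0.0, 1.436]
contact_force: [0.4, 0.5, 0.9]
grip_width: 79.8
finger_force: 0.0
time: 49.02
tool_pos: [523.3, 183.0, 199.8]
tcp_rot: [3.141, -0.0, 1.436]
contact_force: [0.3, 0.3, 0.3]
grip_width: 75.2
finger_force: 0.0
time: 49.65
tool_pos: [407.9, 289.2, 149.0]
tcp_rot: [-3.141, -0.0, 1.439]
contact_force: [0.8, -0.1, 0.1]
grip_width: 74.8
finger_force: 0.0
time: 49.9
tool_pos: [410.2, 288.2, 150.5]
tcp_rot: [3.14, -0.001, 1.436]
contact_force: [0.2, -0.4, -0.1]
grip_width: 75.3
finger_force: 0.0
tx -0.2 ty -0.6 z 150.5 yaw 1.4360
```

```bash
python3 -m creep '[{"hand":0.82,"tx":-0.0002,"ty":-0.0006,"tz":0.02,"spin":0},{"hand":0.82,"tx":0,"ty":0,"tz":0.025,"spin":0},{"hand":0.82,"tx":0,"ty":0,"tz":0.015,"spin":0},{"hand":0.82,"tx":0,"ty":0,"tz":0.0053,"spin":0},{"hand":0.82,"tx":0,"ty":0,"tz":0,"spin":0}]'
python3 -m creep '[{"hand":0,"tx":0,"ty":0,"tz":0,"spin":0},{"hand":0,"tx":0,"ty":0,"tz":0,"spin":0},{"hand":0,"tx":0,"ty":0,"tz":0,"spin":0},{"hand":0,"tx":0,"ty":0,"tz":0,"spin":0},{"hand":0,"tx":0,"ty":0,"tz":0,"spin":0}]'
python3 -m creep '[{"hand":0,"tx":0,"ty":0,"tz":-0.01,"spin":0},{"hand":0,"tx":0,"ty":0,"tz":-0.025,"spin":0},{"hand":0,"tx":0,"ty":0,"tz":-0.03,"spin":0},{"hand":0,"tx":0,"ty":0,"tz":-0.025,"spin":0},{"hand":0,"tx":0,"ty":0,"tz":-0.02,"spin":0}]'
```

```text
time: 50.52
tool_pos: [409.2, 288.0, 84.8]
tcp_rot: [3.141, -0.0, 1.436]
contact_force: [0.3, 1.4, 0.7]
grip_width: 75.1
finger_force: 0.0
time: 51.15
tool_pos: [409.2, 288.2, 85.0]
tcp_rot: [3.141, -0.001, 1.436]
contact_force: [-0.6, -0.8, 6.1]
grip_width: 57.9
finger_force: 30.0
time: 51.78
tool_pos: [408.6, 287.9, 195.6]
tcp_rot: [3.141, -0.0, 1.436]
contact_force: [0.4, 0.7, -1.6]
grip_width: 57.7
finger_force: 30.0
```

```bash
python3 -m creep '[{"hand":0,"tx":-0.015,"ty":0.012,"tz":0,"spin":0},{"hand":0,"tx":-0.03,"ty":0.025,"tz":0,"spin":0},{"hand":0,"tx":-0.034,"ty":0.028,"tz":0,"spin":0},{"hand":0,"tx":-0.034,"ty":0.028,"tz":0,"spin":0},{"hand":0,"tx":-0.034,"ty":0.028,"tz":0,"spin":0}]'
python3 -m creep '[{"hand":0,"tx":-0.034,"ty":0.028,"tz":0,"spin":0},{"hand":0,"tx":-0.034,"ty":0.028,"tz":0,"spin":0},{"hand":0,"tx":-0.034,"ty":0.028,"tz":0,"spin":0},{"hand":0,"tx":-0.034,"ty":0.028,"tz":0,"spin":0},{"hand":0,"tx":-0.022,"ty":0.016,"tz":0,"spin":0}]'
python3 -m creep '[{"hand":0,"tx":-0.0103,"ty":0.0089,"tz":0.01,"spin":0},{"hand":0,"tx":0,"ty":0,"tz":0.02,"spin":0},{"hand":0,"tx":0,"ty":0,"tz":0,"spin":0},{"hand":0,"tx":0,"ty":0,"tz":0,"spin":0}]'
python3 -c "
from h import *
off((621.9,-59.0))"
```

```text
time: 52.4
tool_pos: [509.3, 124.8, 194.5]
tcp_rot: [-3.141, 0.0, 1.436]
contact_force: [0.0, 0.4, -2.2]
grip_width: 57.9
finger_force: 30.0
time: 53.02
tool_pos: [615.1, -49.5, 194.1]
tcp_rot: [-3.141, 0.0, 1.435]
contact_force: [0.6, -0.0, -2.4]
grip_width: 57.8
finger_force: 30.0
time: 53.52
tool_pos: [622.1, -58.4, 164.8]
tcp_rot: [3.142, -0.0, 1.437]
contact_force: [0.4, 0.6, -1.2]
grip_width: 58.0
finger_force: 30.0
tx -0.6 ty -0.1 z 164.8 yaw 1.4372
```

Descent to 75.1: 89.7 mm.

```bash
python3 -m creep '[{"hand":0,"tx":-0.0004,"ty":0,"tz":0.02,"spin":0},{"hand":0,"tx":0,"ty":0,"tz":0.03,"spin":0},{"hand":0,"tx":0,"ty":0,"tz":0.02,"spin":0},{"hand":0,"tx":0,"ty":0,"tz":0.01,"spin":0},{"hand":0,"tx":0,"ty":0,"tz":0.005,"spin":0}]'
python3 -m creep '[{"hand":0,"tx":0,"ty":0,"tz":0.0015,"spin":0},{"hand":0,"tx":0,"ty":0,"tz":0.0005,"spin":0},{"hand":0,"tx":0,"ty":0,"tz":0,"spin":0},{"hand":0,"tx":0,"ty":0,"tz":0,"spin":0}]'
python3 -c "
from h import *
off((621.9,-59.0))"
```

```text
time: 54.15
tool_pos: [622.5, -59.3, 79.8]
tcp_rot: [3.141, -0.0, 1.437]
contact_force: [0.1, 0.3, -1.6]
grip_width: 58.2
finger_force: 30.0
time: 54.65
tool_pos: [622.3, -59.5, 77.7]
tcp_rot: [3.141, -0.0, 1.436]
contact_force: [0.1, 0.5, -1.6]
grip_width: 57.9
finger_force: 30.0
tx 0.4 ty -0.4 z 77.7 yaw 1.4364
```

```bash
python3 -m creep '[{"hand":0,"tx":0.0004,"ty":-0.0003,"tz":0.001,"spin":0},{"hand":0,"tx":0,"ty":0,"tz":0.001,"spin":0},{"hand":0,"tx":0,"ty":0,"tz":0.0005,"spin":0},{"hand":0,"tx":0,"ty":0,"tz":0,"spin":0},{"hand":0,"tx":0,"ty":0,"tz":0,"spin":0}]'
python3 -m creep '[{"hand":0,"tx":0,"ty":0,"tz":0.0004,"spin":0},{"hand":0,"tx":0,"ty":0,"tz":0,"spin":0},{"hand":0,"tx":0,"ty":0,"tz":0,"spin":0}]'
```

```text
time: 55.28
tool_pos: [621.8, -59.0, 75.0]
tcp_rot: [-3.141, -0.0, 1.436]
contact_force: [-1.9, -0.9, 0.0]
grip_width: 57.8
finger_force: 30.0
time: 55.65
tool_pos: [621.8, -59.0, 74.9]
tcp_rot: [3.142, -0.0, 1.436]
contact_force: [-2.7, 0.1, 6.6]
grip_width: 58.2
finger_force: 30.0
```

```bash
python3 -m creep '[{"hand":0.82,"tx":0,"ty":0,"tz":0,"spin":0},{"hand":0.82,"tx":0,"ty":0,"tz":0,"spin":0},{"hand":0.82,"tx":0,"ty":0,"tz":0,"spin":0},{"hand":0.82,"tx":0,"ty":0,"tz":-0.025,"spin":0},{"hand":0.82,"tx":0,"ty":0,"tz":-0.04,"spin":0}]'
python3 -m creep '[{"hand":0.4,"tx":0,"ty":0,"tz":-0.045,"spin":0},{"hand":0.4,"tx":0.015,"ty":-0.005,"tz":-0.03,"spin":0},{"hand":0.4,"tx":0.04,"ty":-0.013,"tz":0,"spin":0},{"hand":0.4,"tx":0.04,"ty":-0.013,"tz":0,"spin":0},{"hand":0.4,"tx":0.04,"ty":-0.013,"tz":0,"spin":0}]'
python3 -m creep '[{"hand":0.4,"tx":0.04,"ty":-0.013,"tz":0,"spin":0},{"hand":0.4,"tx":0.04,"ty":-0.013,"tz":0,"spin":0},{"hand":0.4,"tx":0.04,"ty":-0.013,"tz":0,"spin":0},{"hand":0.4,"tx":0.04,"ty":-0.013,"tz":0,"spin":0},{"hand":0.4,"tx":0.04,"ty":-0.013,"tz":0,"spin":0}]'
python3 -m creep '[{"hand":0.4,"tx":0.035,"ty":-0.013,"tz":0,"spin":0},{"hand":0.4,"tx":0.0256,"ty":-0.0076,"tz":0,"spin":0},{"hand":0.4,"tx":0,"ty":0,"tz":0,"spin":0},{"hand":0.4,"tx":0,"ty":0,"tz":0,"spin":0}]'
python3 - <<'E'
from h import *
off((546.3,350.4))
s=cams.capture("scene");d=cams.capture("side");cv2.imwrite("pics/s6.png",np.hstack([d["color"][120:420,100:480,::-1],s["color"][150:450,180:600,::-1]]))
E
```

```text
time: 56.28
tool_pos: [621.0, -58.9, 138.7]
tcp_rot: [-3.138, -0.0, 1.436]
contact_force: [0.3, 0.1, 0.4]
grip_width: 75.2
finger_force: 0.0
time: 56.9
tool_pos: [596.1, 81.8, 214.6]
tcp_rot: [3.141, -0.0, 1.436]
contact_force: [-0.5, 1.1, 0.1]
grip_width: 37.3
finger_force: 0.0
time: 57.52
tool_pos: [558.4, 288.9, 214.5]
tcp_rot: [3.141, -0.0, 1.436]
contact_force: [0.7, -0.7, 0.3]
grip_width: 36.9
finger_force: 0.0
time: 58.02
tool_pos: [546.6, 349.7, 214.3]
tcp_rot: [-3.142, 0.0, 1.436]
contact_force: [0.1, 0.4, -0.9]
grip_width: 36.8
finger_force: 0.0
tx 0.6 ty -0.4 z 214.3 yaw 1.4363
```

View pics/s6.png

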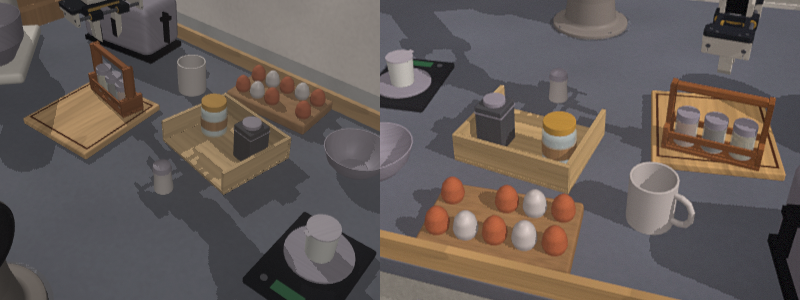

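Jar and tin are back in place and upright, with the gripper above the carrier bar. Now gripping the carrier.

```bash
python3 -m creep '[{"hand":0.4,"tx":0.0006,"ty":-0.0003,"tz":0.02,"spin":0},{"hand":0.4,"tx":0,"ty":0,"tz":0.025,"spin":0},{"hand":0.4,"tx":0,"ty":0,"tz":0.02,"spin":0},{"hand":0.4,"tx":0,"ty":0,"tz":0.008,"spin":0},{"hand":0.4,"tx":0,"ty":0,"tz":0,"spin":0}]'
python3 -m creep '[{"hand":0.4,"tx":0,"ty":0,"tz":0,"spin":0},{"hand":0,"tx":0,"ty":0,"tz":0,"spin":0},{"hand":0,"tx":0,"ty":0,"tz":0,"spin":0},{"hand":0,"tx":0,"ty":0,"tz":0,"spin":0},{"hand":0,"tx":0,"ty":0,"tz":0,"spin":0}]'
```

```text
time: 58.75
tool_pos: [546.4, 350.4, 141.5]
tcp_rot: [-3.141, 0.0, 1.436]
contact_force: [0.1, 0.3, -0.4]
grip_width: 36.7
finger_force: 0.0
time: 59.38
tool_pos: [546.4, 351.1, 141.8]
tcp_rot: [3.141, -0.0, 1.436]
contact_force: [-1.1, -0.8, 0.9]
grip_width: 13.8
finger_force: 30.0
```

```bash
python3 -m creep '[{"hand":0,"tx":0,"ty":0,"tz":-0.005,"spin":0},{"hand":0,"tx":0,"ty":0,"tz":-0.02,"spin":0},{"hand":0,"tx":0,"ty":0,"tz":-0.03,"spin":0},{"hand":0,"tx":0,"ty":0,"tz":-0.03,"spin":0},{"hand":0,"tx":0,"ty":0,"tz":-0.01,"spin":0}]'
python3 -m creep '[{"hand":0,"tx":-0.015,"ty":0.002,"tz":0,"spin":0},{"hand":0,"tx":-0.035,"ty":0.005,"tz":0,"spin":0},{"hand":0,"tx":-0.035,"ty":0.005,"tz":0,"spin":0},{"hand":0,"tx":-0.035,"ty":0.005,"tz":0,"spin":0},{"hand":0,"tx":-0.035,"ty":0.005,"tz":0,"spin":0}]'
python3 -m creep '[{"hand":0,"tx":-0.035,"ty":0.006,"tz":0,"spin":0},{"hand":0,"tx":-0.035,"ty":0.006,"tz":0,"spin":0},{"hand":0,"tx":-0.035,"ty":0.006,"tz":0,"spin":0},{"hand":0,"tx":-0.035,"ty":0.006,"tz":0,"spin":0},{"hand":0,"tx":-0.025,"ty":0.005,"tz":0,"spin":0}]'
python3 -m creep '[{"hand":0,"tx":-0.015,"ty":0.003,"tz":0,"spin":0},{"hand":0,"tx":0,"ty":0,"tz":0,"spin":0},{"hand":0,"tx":0,"ty":0,"tz":0,"spin":0},{"hand":0,"tx":0,"ty":0,"tz":0,"spin":0}]'
python3 -c "
from h import *
off((555.0,11.9))"
```

```text
time: 60.0
tool_pos: [546.6, 351.3, 238.0]
tcp_rot: [3.14, -0.001, 1.436]
contact_force: [0.9, 0.4, -5.4]
grip_width: 13.6
finger_force: 30.0
time: 60.62
tool_pos: [546.1, 192.1, 234.5]
tcp_rot: [-3.138, 0.002, 1.436]
contact_force: [0.7, -0.8, -4.7]
grip_width: 13.8
finger_force: 30.0
time: 61.25
tool_pos: [552.4, 24.7, 234.6]
tcp_rot: [-3.138, 0.001, 1.435]
contact_force: [1.0, -0.8, -5.3]
grip_width: 13.7
finger_force: 30.0
time: 61.75
tool_pos: [554.7, 12.8, 236.4]
tcp_rot: [-3.141, -0.0, 1.438]
contact_force: [0.5, -0.5, -5.1]
grip_width: 13.5
finger_force: 30.0
tx -0.8 ty 0.4 z 236.4 yaw 1.4377
```

```bash
python3 -m creep '[{"hand":0,"tx":-0.0008,"ty":0.0003,"tz":0.02,"spin":0},{"hand":0,"tx":0,"ty":0,"tz":0.03,"spin":0},{"hand":0,"tx":0,"ty":0,"tz":0.025,"spin":0},{"hand":0,"tx":0,"ty":0,"tz":0.015,"spin":0},{"hand":0,"tx":0,"ty":0,"tz":0.008,"spin":0}]'
python3 -m creep '[{"hand":0,"tx":0,"ty":0,"tz":0.002,"spin":0},{"hand":0,"tx":0,"ty":0,"tz":0,"spin":0},{"hand":0,"tx":0,"ty":0,"tz":0,"spin":0}]'
python3 -c "
from h import *
off((555.0,11.9))"
```

```text
time: 62.38
tool_pos: [555.0, 11.4, 138.0]
tcp_rot: [-3.141, -0.0, 1.437]
contact_force: [0.5, -0.3, -5.2]
grip_width: 13.4
finger_force: 30.0
time: 62.75
tool_pos: [555.5, 10.9, 137.3]
tcp_rot: [3.14, -0.0, 1.436]
contact_force: [0.3, -0.2, -5.6]
grip_width: 13.9
finger_force: 30.0
tx 0.9 ty -0.6 z 137.3 yaw 1.4363
```

```bash
python3 -m creep '[{"hand":0,"tx":0.0009,"ty":-0.0005,"tz":0.002,"spin":0},{"hand":0,"tx":0,"ty":0,"tz":0.001,"spin":0},{"hand":0,"tx":0,"ty":0,"tz":0.001,"spin":0},{"hand":0,"tx":0,"ty":0,"tz":0,"spin":0},{"hand":0,"tx":0,"ty":0,"tz":0,"spin":0}]'
python3 -m creep '[{"hand":0,"tx":0,"ty":0,"tz":0.0005,"spin":0},{"hand":0,"tx":0,"ty":0,"tz":0.0005,"spin":0},{"hand":0,"tx":0,"ty":0,"tz":0,"spin":0},{"hand":0,"tx":0,"ty":0,"tz":0,"spin":0}]'
python3 -c "
from h import *
off((555.0,11.9))"
```

```text
time: 63.38
tool_pos: [554.7, 11.9, 132.5]
tcp_rot: [3.142, -0.0, 1.436]
contact_force: [-0.5, -0.5, -5.4]
grip_width: 13.7
finger_force: 30.0
time: 63.88
tool_pos: [554.9, 12.1, 131.9]
tcp_rot: [3.141, -0.0, 1.436]
contact_force: [-0.6, 1.8, -0.4]
grip_width: 13.7
finger_force: 30.0
tx -0.2 ty 0.1 z 131.9 yaw 1.4364
```

```bash
python3 -m creep '[{"hand":0,"tx":0,"ty":0,"tz":0.0004,"spin":0},{"hand":0,"tx":0,"ty":0,"tz":0,"spin":0},{"hand":0.4,"tx":0,"ty":0,"tz":0,"spin":0},{"hand":0.4,"tx":0,"ty":0,"tz":0,"spin":0},{"hand":0.4,"tx":0,"ty":0,"tz":0,"spin":0}]'
python3 -m creep '[{"hand":0.4,"tx":0,"ty":0,"tz":-0.02,"spin":0},{"hand":0.4,"tx":0,"ty":0,"tz":-0.035,"spin":0},{"hand":0.4,"tx":0,"ty":0,"tz":-0.04,"spin":0},{"hand":0.4,"tx":-0.02,"ty":0.015,"tz":-0.04,"spin":0},{"hand":0.4,"tx":-0.02,"ty":0.015,"tz":-0.04,"spin":0}]'
python3 -m creep '[{"hand":1,"tx":-0.02,"ty":0.015,"tz":-0.04,"spin":0},{"hand":1,"tx":-0.0073,"ty":0.0055,"tz":-0.014,"spin":0},{"hand":1,"tx":0,"ty":0,"tz":0,"spin":0},{"hand":1,"tx":0,"ty":0,"tz":0,"spin":0}]'
python3 - <<'E'
from h import *
w=cams.capture("wrist");a=w["color"][:260,:,::-1];b=cv2.imread("pics/w2.png")[:260];cv2.imwrite("pics/w5.png",np.vstack([b,a]));print(get_obs()["tool_pos"])
hsv=cv2.cvtColor(w["color"],cv2.COLOR_RGB2HSV);H,S,V=[hsv[:,:,i].astype(int) for i in range(3)]
def blob(m,box,name,z):
    x0,y0,x1,y1=box;k=np.zeros(m.shape,np.uint8);k[y0:y1,x0:x1]=m[y0:y1,x0:x1]*255
    k=cv2.morphologyEx(k,cv2.MORPH_OPEN,np.ones((3,3)));c=max(cv2.findContours(k,0,1)[0],key=cv2.contourArea);e=cv2.fitEllipse(c);print(name,np.round(e[0],1),cast(w,e[0],z))
blob((S>150)&(H>15)&(V>150),(300,40,390,125),"jar",98)
blob((S<60)&(V>120),(315,178,372,232),"tin",112)
m=(H<14)&(S>120)
for v in(70,145,220):print(v,[int(w["color"][v,x,0]) for x in range(255,285)])
E
```

```text
time: 64.5
tool_pos: [554.7, 11.7, 130.9]
tcp_rot: [-3.142, 0.0, 1.436]
contact_force: [0.1, 0.1, -0.4]
grip_width: 36.1
finger_force: 0.0
time: 65.12
tool_pos: [579.1, -32.2, 307.5]
tcp_rot: [3.141, 0.0, 1.437]
contact_force: [1.5, 0.1, -0.2]
grip_width: 36.7
finger_force: 0.0
time: 65.62
tool_pos: [595.2, -61.2, 358.9]
tcp_rot: [-3.14, -0.0, 1.437]
contact_force: [1.1, -0.2, -1.4]
grip_width: 72.1
finger_force: 0.0
[595.17511056 -61.01239905 358.85794347]
jar [344.2  79.3] [638.3  73.9]
tin [343.  204.6] [620.1 -60.4]
70 [193, 196, 196, 195, 194, 192, 171, 158, 172, 186, 191, 190, 189, 189, 189, 188, 185, 181, 173, 162, 141, 109, 91, 89, 89, 89, 87, 85, 85, 85]
145 [236, 236, 213, 177, 177, 167, 176, 191, 191, 155, 153, 180, 188, 189, 185, 184, 184, 185, 182, 179, 173, 163, 146, 114, 127, 176, 197, 194, 193, 198]
220 [198, 227, 225, 222, 225, 230, 216, 199, 199, 196, 183, 160, 133, 143, 168, 175, 173, 167, 171, 181, 187, 188, 186, 177, 160, 124, 108, 125, 132, 133]
```

View pics/w5.png

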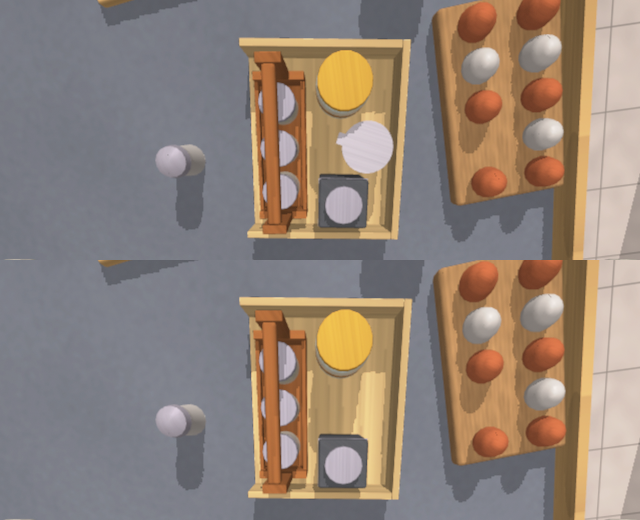

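Before (top) and after (bottom) match: jar at (344,79), tin at (343,205) and the bar all sit within about 1 px of where they started. Salt is unchanged, and the tub is on the scale. Handing in.

```bash
python3 -c "
from plant import close_job
print(close_job())"
```

```text
the job is handed in; nothing more can be done
None
```

I handed the job in at about 66 s. The tub stands upright in the middle of the scale plate, and the carrier, jar and tin are back in the organiser within about 2 mm of where they stood. The mixing bowl, mug and salt cellar were not touched.

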